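# Push a fluorometer's locked filter slide out with the release pin

### The job

Take the release pin from its stand, press the red catch at the bottom of the hole in the fluorometer's filter slide with it until the catch bottoms, and, keeping the catch down with the pin all the way, push the slide out to its end stop. Work by feel: pressing and pushing added together must stay under 22 N. Then lift the pin out, put it back fully home in its stand, and leave the other things on the bench where they are.

Things in the scene. Friction and masses are not known exactly. Their poses are not given: they have to be found in the camera images.
- fluorometer: Ivory instrument, fixed, 200 (x) x 250 (y) mm; origin at the centre of its underside, y to its left, z up. Flat deck 85 mm above the bench; a grey head covers it from y = 45 to 125 mm, up to 144 mm above the bench. Rails 15 mm high on the deck guide the dark filter slide along y; it comes out at +y through the head. Dots on the front rail, 24 mm apart, mark its notches; yellow: change position.
- well_mouth (a point): Centre of the mouth of the round hole in the slide's end block (white, 34 x 34 mm, its top 24 mm above the deck). The hole is vertical, 9 mm wide, 2 mm chamfer at the mouth. The flat red cap of the catch fills the hole 4 to 14 mm below the mouth: the cap is set on a thread, and how deep it sits differs each time and is not measured. Moves with the slide; axes as the fluorometer's.
- slide (a joint): Travel of the filter slide along the fluorometer's +y, m: 0 home (locked at the start), 0.072 at its hard end stop = change position. It rubs with 2.5 N. The catch is a spring button of 4 mm stroke: 3 N when up, 6 N at its hard bottom. Up, it locks the slide in notches at 0, 0.024, 0.048 and 0.072 (1 mm play); from 3 mm down the slide is free. Let go on the way, it drops into the next notch.
- pin: Loose release pin, 45 g, upright in its stand at the start; origin at its tip, z up along the tool to the handle. Steel shaft 6 mm thick with a round end, 42 mm long; then a black collar 22 mm wide from 42 to 46 mm; then an orange round handle 16 mm thick from 46 to 100 mm.
- pin_tip (a point): The very tip of the pin's shaft (the pin's origin).
- stand: Aluminium block 60 x 60 x 46 mm, fixed; origin at the centre of its underside. The pin stands in its hole with the collar resting on the top face.
- stand_hole (a point): Centre of the mouth of the stand's vertical through hole, 10 mm wide with a 2 mm chamfer, on the top face 46 mm above the bench.
- jar: Bystander: small amber jar with black lid, 48 mm wide, 62 mm high; origin under its centre.
- tin: Bystander: steel tin, 54 mm wide, 45 mm high; origin under its centre.
- reagent: Bystander: white bottle with blue cap, 60 mm wide, 130 mm high; origin under its centre.
- slide_box: Bystander: blue and white box, 85 x 100 x 33 mm; origin under its centre.
Mind the look-alikes: they are no part of the job. There is more than one size of the pin; the job needs the smallest.

How it is judged (in metres and radians):
On the way, in this order (a step that is already met when the one before it is completed fails the run):
1. the pin is lifted clear out of its stand (z of pin_tip in the frame of stand_hole above 0.005 m), for 0.1 s.
2. the pin, down in the hole, has freed the slide from its home notch (value of joint slide above 0.008 m and z of pin_tip in the frame of well_mouth below -0.003 m and horizontal distance between pin_tip and well_mouth below 0.006 m), for 0.05 s.
3. the slide is at its end stop and the pin is out of the hole (value of joint slide above 0.07 m and z of pin_tip in the frame of well_mouth above 0.002 m), for 0.2 s.
At the end, for the whole second after the job is handed in: The slide is out, within 2 mm of its end stop, where its catch locks it, and the pin stands still and upright in its stand, its tip at least 39 mm down the hole (collar within 3 mm of the block) and within 4 mm of the hole's axis (value of joint slide above 0.07 m and horizontal distance between pin and stand_hole below 0.004 m and z of pin_tip in the frame of stand_hole below -0.039 m and angle between pin's own z axis and vertical below 0.1 rad and linear speed of pin below 0.02 m/s); the robot touches nothing.
It fails at once if the pin presses and pushes on the instrument, its slide and catch with more than 22 N in all (contact force between pin and fluorometer above 22 N).
It fails at once if the robot itself presses on the instrument or slide with more than 22 N (contact force between any of the arm, the fingers and fluorometer above 22 N).
It fails at once if the pin is taken out of the hole before the slide is all the way out (value of joint slide between 0.008 and 0.069 m and z of pin_tip in the frame of well_mouth above 0 m).
It fails at once if a bystander is moved more than 15 mm or tipped (distance of any of jar, tin, reagent, slide_box from where it was at the start of the episode above 0.015 m or angle between any of jar, tin, reagent, slide_box's own z axis and vertical above 0.3 rad).
It also fails if it takes over 72 s, if anything falls off the work surface, if the arm or the gripper's body presses on something with over 40 N, if the wrist force passes 120 N, or if a joint passes its speed limit or range.

### The arm

A 6-joint arm with a two-finger parallel gripper is mounted at the origin on the work surface. World frame = base frame: x ahead of the robot, y to its left, z up, the work surface at z = 0. Lengths are in m, angles in degrees, forces in N, time in s.
With the tool pointing down it reaches from about 0.25 to 0.725 m from the base axis. Payload 9.7 kg.
Tool frame: the origin (TCP) lies midway between the tips of the shut fingers; the grasp point (between the pads) lies 19 mm behind it; z points along the fingers, y is the direction in which the jaws open and shut (so a half turn about z gives the same grasp; the last joint's range is limited). The gripper opens to 85 mm and grips with 20 to 120 N. Pads are 22 mm wide; open, the fingers measure 114 mm over their backs; the gripper's body (76 mm by 85 mm) begins 54 mm behind the grasp point. The pads swing forward as they close: fully open they stand 13 mm farther back than shut.
Start: joints at [-76.891, 4.979, 10.078, 95.1, 0, 90], TCP at [0.125, -0.536, 0.231] pointing down, gripper open.
Joint ranges: [-179.16, 179.16], [-48.56, 103.87], [-65.8, 70.77], [-126.05, 130.52], [-82.76, 87.17], [-180, 180]. Speed limits (degrees/s): [127.2, 127.2, 147.25, 180, 180, 180].

### API

Orientations are given as [roll, pitch, yaw] about the fixed x, y, z axes, in that order (R = Rz(yaw) Ry(pitch) Rx(roll)).
In Python, from workcell import bot, camera, recognise gives the robot as it stands. The module is installed in compiled form; this text tells all that it offers.
- The arm moves only by the tool apply_moves, never from a script. Its argument "targets" is one flat list of numbers, 7 for each row, row after row: the shift along the world's x, y, z in units of 30 mm (1.0 is 30 mm), then the turn, a rotation vector about the world's x, y, z in units of 6 degrees (1.0 is 6 degrees), then the opening, from 0 (shut) to 1 (fully open). A call has 1 to 5 rows; each row is the pose to reach, as a shift and turn from the pose commanded when the call began; what a row does not reach only later rows make up. A row lasts 1/10 s, in which the tool goes at most 50 mm and 8.59 degrees, less where a joint would pass 70% of its speed; a pose out of reach is approached as far as the arm can. A call with a gripper value outside its range is refused whole. The fingers move at their own pace and stop on an object; "newtons" is the grip in N (left out, the last holds). Time passes only in rows, so rows that repeat a pose let the fingers close. It gives the time, the measured TCP pose, the force and the opening at its end, in the units of the state.
- bot.get_obs(): the state, without advancing time (a new reading comes with each control period).
- camera(name): name is "scene" or "top" or "wrist"; returns a dict with "img" (480x640x3 uint8, red, green, blue), "intrinsics" (3x3 intrinsics, pixels), "origin" and "rotation" of the camera in the world. Camera axes: x right, y up, looking along -z (the intrinsics and any distortion apply to the point x, -y, -z); pixel columns grow to the right and rows downward; lengths in m; the calibration is good to about 2 mm. A picture is of the moment at which its call begins. There is no depth.
- bot.job_done(): hands the job in, once; it reports no verdict.
Trained networks look in the newest picture that a camera, given by its name, has taken for a name from the list of things; names that differ only in an ending like _2 or _b are one class to them, and where a whole thing is asked for, a point or a joint stands for the part that bears it (a point fixed in the world has none). Each returns a list of dicts, best first, with "conf" (0 to 1); they miss things now and then, are a little off and sometimes report something else, mostly with a low value. They report only what shows in the picture. A call takes as long as a camera call. They do not tell look-alikes from the thing itself.
- recognise(query, camera): "box" ([left, top, right, bottom] in pixels, round what is visible of it).
The state is a dict: "time": time; "q": joint angles; "qd": joint speeds; "joint_efforts": joint torques, N m; "ee_pos": TCP position; "tcp_rot": TCP orientation; "wrist_force": force on the tool from outside, world axes, zero at the start; "torque": the same for the moment, N m; "opening": finger opening in m.
Only numpy, scipy, OpenCV 4.12 (cv2) and the standard library are available. Lean on these libraries where they do the work, as an engineer would, in place of code of your own. Each camera call takes 0.05 s, during which the arm holds its last target.

## Working session

There is one attempt and no reset: what is moved stays moved. The work goes in short steps, Python scripts to look and compute and a tool call to move; the robot and the scene stay as the last step left them, time stands still between calls to the robot, and variables do not carry over. Pictures are saved under pics/ and viewed, and the job is handed in when it is done.

Besides the shell and the picture viewer there is one more tool, called by a JSON object that holds its "op" and its "data", one argument or row to a line. apply_moves: Moves the arm, as the interface text tells. Its arguments: {"type":"object","properties":{"targets":{"type":"array"},"newtons":{"type":"number"}},"required":["targets"]}

```bash
mkdir -p pics; ls; python3 - <<'E'
from workcell import bot,camera,recognise
import cv2,numpy as np
print(bot.get_obs())
for n in ["scene","top","wrist"]:
    c=camera(n); cv2.imwrite(f"pics/{n}0.png",c["img"][:,:,::-1])
    print(n,c["intrinsics"],c["origin"],c["rotation"])
    for q in ["pin","stand","fluorometer","well_mouth","slide"]:
        print(q,[(round(d["conf"],2),np.round(d["box"]).tolist()) for d in recognise(q,n)])
E
```

```text
pics
{'time': 0.0, 'q': array([-7.68913474e+01,  5.01013058e+00,  1.00361092e+01,  9.50993054e+01,
       -1.38818883e-03,  8.99985536e+01]), 'qd': array([ 0.0361491 , -0.10316088,  0.06150444, -0.06894224, -0.05597869,
       -0.00555166]), 'joint_efforts': array([ 9.82831298e-04, -5.20386314e+01,  4.64804113e+01,  1.60882669e-02,
        1.34305305e-04,  1.10084767e-05]), 'ee_pos': array([ 0.1246828 , -0.53545655,  0.23060719]), 'tcp_rot': array([-1.79926673e+02,  1.38633657e-03,  1.31101008e+01]), 'wrist_force': array([ 0.10227451, -0.66910175,  0.04734468]), 'torque': array([0.02417585, 0.00805436, 0.02738389]), 'opening': 0.08539491251322284}
scene [[592.09260599   0.         319.6367301 ]
 [  0.         592.09260599 237.70824499]
 [  0.           0.           1.        ]] [ 1.36168208 -0.42730266  0.78865581] [51.53232111  1.24906418 63.53218965]
pin [(0.81, [144.0, 241.0, 163.0, 299.0]), (0.77, [201.0, 243.0, 214.0, 274.0]), (0.77, [210.0, 194.0, 227.0, 252.0])]
stand [(0.62, [190.0, 255.0, 237.0, 298.0]), (0.26, [160.0, 324.0, 242.0, 400.0])]
fluorometer [(0.63, [339.0, 167.0
[... 357 characters left out ...]
337.0]), (0.62, [445.0, 273.0, 472.0, 289.0]), (0.52, [400.0, 268.0, 417.0, 280.0])]
stand [(0.96, [380.0, 256.0, 420.0, 298.0]), (0.3, [399.0, 265.0, 417.0, 282.0])]
fluorometer [(0.62, [99.0, 151.0, 259.0, 285.0]), (0.31, [257.0, 330.0, 287.0, 354.0]), (0.24, [153.0, 209.0, 235.0, 236.0])]
well_mouth [(0.67, [155.0, 208.0, 232.0, 238.0])]
slide [(0.83, [150.0, 208.0, 232.0, 238.0]), (0.58, [398.0, 266.0, 418.0, 279.0])]
wrist [[345.56311544   0.         321.40648166]
 [  0.         345.56311544 234.71469095]
 [  0.           0.           1.        ]] [ 0.20066533 -0.51783424  0.37306045] [-1.74886221e+01  1.73601748e-02 -7.68457811e+01]
pin []
stand []
fluorometer []
well_mouth []
slide []
```

View pics/scene0.png

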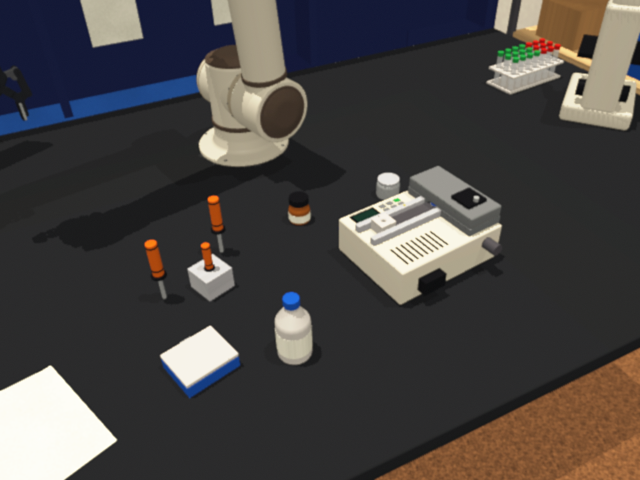

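View pics/top0.png

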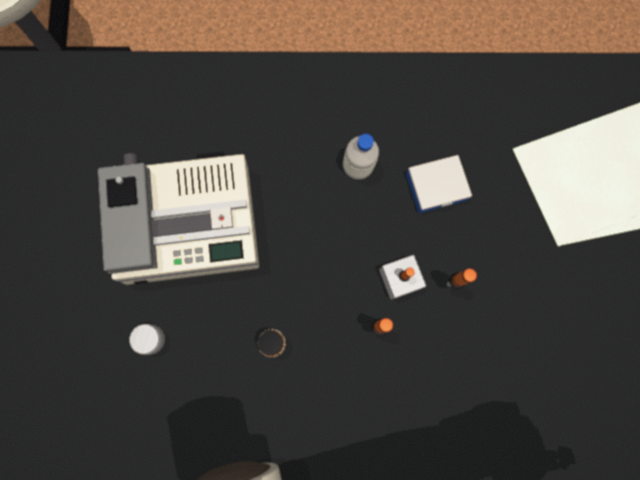

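View pics/wrist0.png

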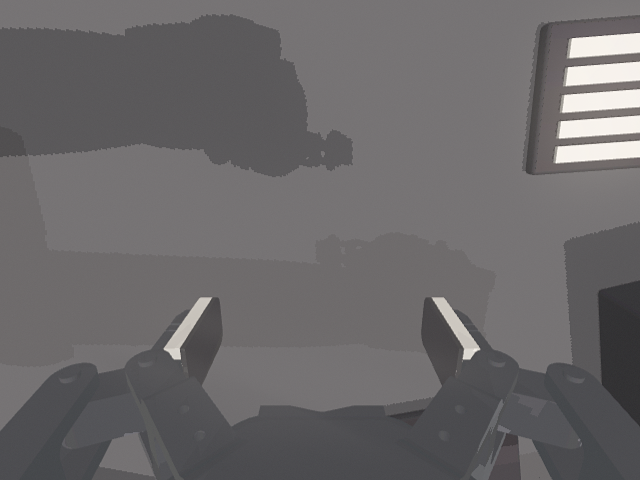

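The scene view shows three orange pins: free-standing at (154,270) and (216,222), and one in the aluminium block at (208,258). The top view shows them at (465,278), (384,326) and (408,273). The one in the stand looks the smallest and sits in the stand as described. I'll confirm in enlarged crops.

```bash
cat > h.py <<'E'
import numpy as np,cv2
from scipy.spatial.transform import Rotation as R
from workcell import bot,camera,recognise
def cam(n,save=None):
    c=camera(n)
    if save: cv2.imwrite(f"pics/{save}.png",c["img"][:,:,::-1])
    c["R"]=R.from_euler("xyz",c["rotation"],degrees=True).as_matrix() if np.shape(c["rotation"])==(3,) else c["rotation"]
    return c
def ray(c,p):
    v=np.linalg.inv(c["intrinsics"])@[p[0],p[1],1]; v=c["R"]@[v[0],-v[1],-v[2]]
    return c["origin"],v/np.linalg.norm(v)
def atz(c,p,z):
    o,v=ray(c,p); return o+v*(z-o[2])/v[2]
def tri(c1,p1,c2,p2):
    o1,v1=ray(c1,p1);o2,v2=ray(c2,p2)
    s=np.linalg.lstsq(np.c_[v1,-v2],o2-o1,rcond=None)[0]
    a,b=o1+v1*s[0],o2+v2*s[1]; return (a+b)/2,np.linalg.norm(a-b)
def proj(c,P):
    v=c["R"].T@(np.asarray(P)-c["origin"]); v=c["intrinsics"]@[v[0],-v[1],-v[2]]; return v[:2]/v[2]
E
python3 - <<'E'
from h import *
s=cam("scene");t=cam("top")
a=cv2.resize(s["img"][185:305,130:250],(800,800),interpolation=cv2.INTER_CUBIC)[:600]
b=cv2.resize(t["img"][250:345,360:480],None,fx=6.5,fy=6.25,interpolation=cv2.INTER_CUBIC)
cv2.imwrite("pics/cs.png",cv2.resize(s["img"][185:305,130:250],(600,600),interpolation=cv2.INTER_CUBIC)[:,:,::-1]);cv2.imwrite("pics/ct.png",b[:,:,::-1])
cv2.imwrite("pics/cf.png",cv2.resize(t["img"][145:290,90:265],None,fx=4.1,fy=4.1,interpolation=cv2.INTER_CUBIC)[:,:,::-1])
E
```

```text
(no output)
```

View pics/cs.png

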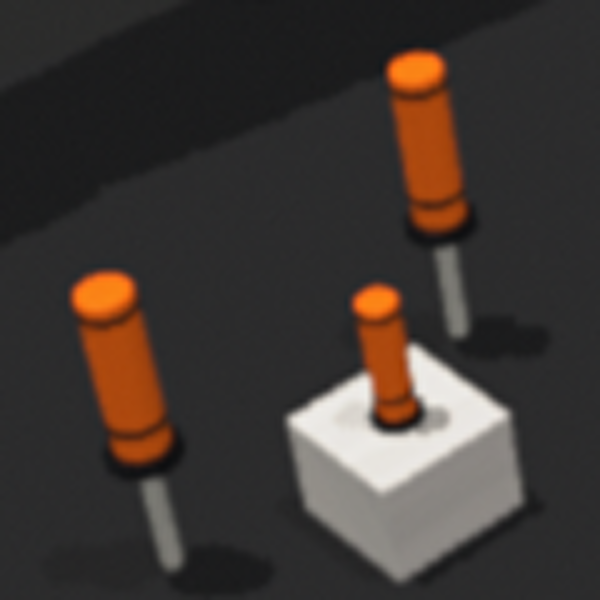

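View pics/ct.png

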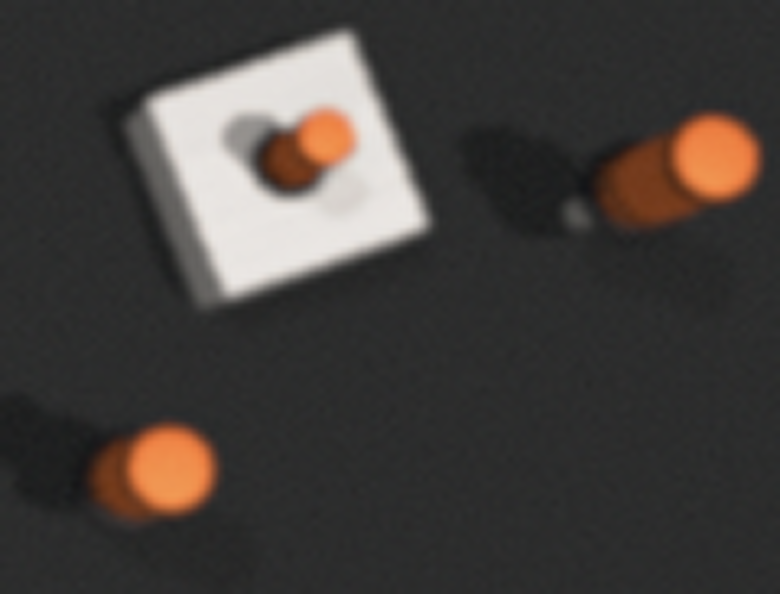

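View pics/cf.png

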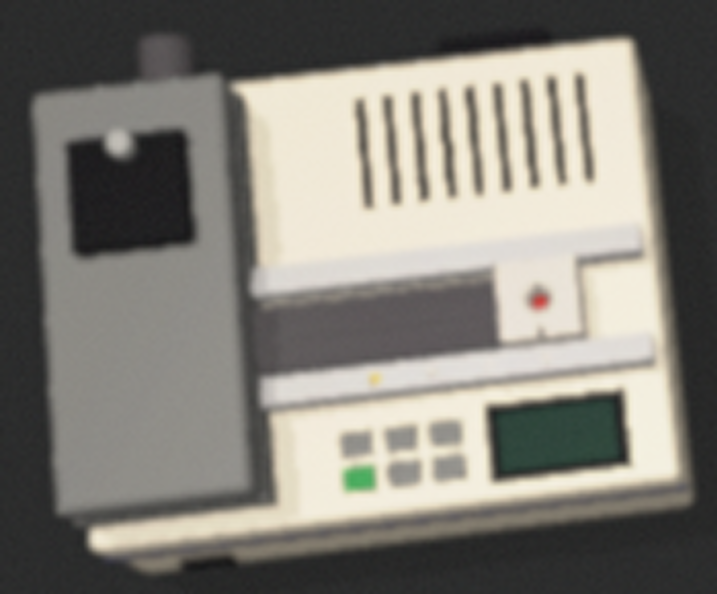

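```bash
python3 - <<'E'
from h import *
s=cam("scene");t=cam("top")
np.set_printoptions(precision=4,suppress=True)
C=[atz(t,(360+x/6.5,250+y/6.25),.046) for x,y in [(352,30),(432,227),(222,300),(148,98)]]
print("stand top view",*C,np.mean(C,0),[np.linalg.norm(C[i]-C[i-1]) for i in range(4)])
C=[atz(s,(130+x/5,185+y/5),.046) for x,y in [(415,343),(513,412),(382,494),(287,418)]]
print("stand scene",*C,np.mean(C,0),[np.linalg.norm(C[i]-C[i-1]) for i in range(4)])
f=lambda x,y:(90+x/4.1,145+y/4.1)
print("handle top",tri(t,(360+328/6.5,250+137/6.25),s,(130+377/5,185+302/5)), atz(t,(360+328/6.5,250+137/6.25),.104))
print("well",atz(t,f(539,298),.109))
C=[atz(t,f(*p),.109) for p in [(495,264),(578,255),(584,335),(500,343)]]
print("block",*C,np.mean(C,0))
for a,b in [((255,293),(640,253)),((262,406),(655,358)),((252,268),(640,228)),((262,379),(652,335))]:
    A,B=atz(t,f(*a),.1),atz(t,f(*b),.1); d=A-B; print("rail",A,B,np.degrees(np.arctan2(d[1],d[0])))
A,B=atz(t,f(632,40),.085),atz(t,f(684,488),.085);print("edge",A,B,np.linalg.norm(A-B),np.degrees(np.arctan2(*(A-B)[1::-1])))
cv2.imwrite("pics/cfs.png",cv2.resize(s["img"][160:300,335:505],None,fx=4.2,fy=4.2,interpolation=cv2.INTER_CUBIC)[:,:,::-1])
E
```

```text
stand top view [ 0.5424 -0.2729  0.046 ] [ 0.4845 -0.2926  0.046 ] [ 0.4638 -0.2331  0.046 ] [ 0.5227 -0.2146  0.046 ] [ 0.5033 -0.2533  0.046 ] [np.float64(0.061546728874970584), np.float64(0.06121006475195047), np.float64(0.06297814002008009), np.float64(0.06171010494167434)]
stand scene [ 0.4639 -0.2323  0.046 ] [ 0.5209 -0.2122  0.046 ] [ 0.5417 -0.2709  0.046 ] [ 0.4837 -0.2899  0.046 ] [ 0.5026 -0.2513  0.046 ] [np.float64(0.06092912865524321), np.float64(0.06042398371409207), np.float64(0.06231873000838917), np.float64(0.06101101348567512)]
handle top (array([ 0.5031, -0.2526,  0.1028]), np.float64(0.001001313065597849)) [ 0.5028 -0.2529  0.104 ]
well [0.5984 0.0711 0.109 ]
block [0.6132 0.0899 0.109 ] [0.617  0.0551 0.109 ] [0.5824 0.052  0.109 ] [0.5791 0.087  0.109 ] [0.5979 0.071  0.109 ]
rail [0.6033 0.1923 0.1   ] [0.6202 0.0299 0.1   ] 95.9396202644337
rail [0.5545 0.1871 0.1   ] [0.5743 0.0229 0.1   ] 96.88195720243745
rail [0.6142 0.1941 0.1   ] [0.6312 0.03   0.1   ] 95.92041207878988
rail [0.5661 0.1876 0.1   ] [0.5843 0.0243 0.1   ] 96.36738215826307
edge [0.7212 0.0361 0.085 ] [0.521  0.0113 0.085 ] 0.20175051451121495 7.0820620812728885
```

View pics/cfs.png

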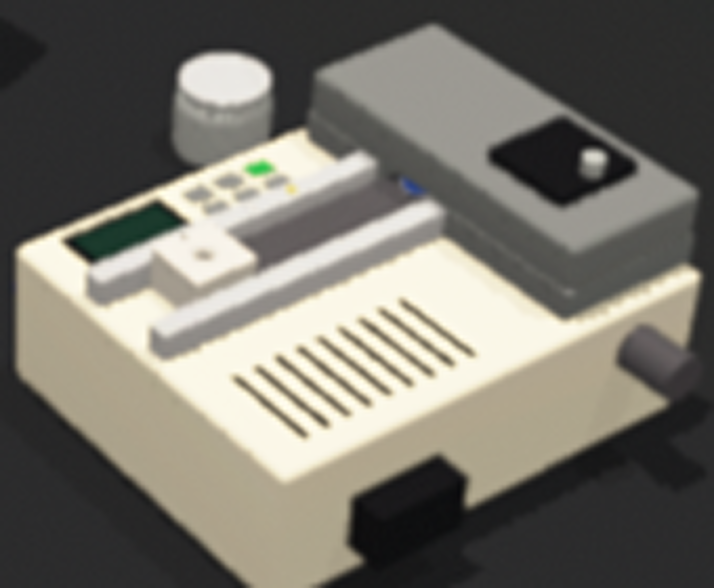

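```bash
python3 - <<'E'
from h import *
s=cam("scene");t=cam("top")
np.set_printoptions(precision=4,suppress=True)
g=lambda x,y:(360+x/6.5,250+y/6.25); k=lambda x,y:(130+x/5,185+y/5)
print("A handle top",tri(t,g(715,157),s,k(105,295)), "tip",atz(s,k(173,568),0))
print("B handle top",tri(t,g(172,468),s,k(416,70)), "tip",atz(s,k(459,335),0))
print("well",tri(t,(90+539/4.1,145+298/4.1),s,(335+206/4.2,160+253/4.2)),atz(s,(335+206/4.2,160+253/4.2),.109))
for q,z in [("jar",.062),("tin",.045),("reagent",.13),("slide_box",.033)]:
  for c,n in((s,"scene"),(t,"top")):
    for d in recognise(q,n)[:1]:
        b=d["box"]; print(q,n,d["conf"],atz(c,((b[0]+b[2])/2,(b[1]+b[3])/2),z/2))
E
```

```text
A handle top (array([ 0.4928, -0.3451,  0.1341]), np.float64(0.0011122371852808962)) tip [ 0.4933 -0.3454  0.    ]
B handle top (array([ 0.4123, -0.2029,  0.135 ]), np.float64(0.0012384050728801539)) tip [ 0.412  -0.2022  0.    ]
well (array([0.5989, 0.0721, 0.1091]), np.float64(0.002159972769095707)) [0.599  0.0733 0.109 ]
jar scene 0.88 [ 0.3852 -0.0105  0.031 ]
jar top 0.56 [ 0.3886 -0.0121  0.031 ]
tin scene 0.77 [0.3902 0.2106 0.0225]
tin top 0.82 [0.3957 0.2162 0.0225]
reagent scene 0.83 [ 0.7335 -0.1806  0.065 ]
reagent top 0.62 [ 0.726  -0.1778  0.065 ]
slide_box scene 0.63 [ 0.6844 -0.3312  0.0165]
slide_box top 0.6 [ 0.6842 -0.3362  0.0165]
```

{"op": "apply_moves", "data": {
  "targets": [1.2, 0.9, -0.1, 0, 0, 0, 0.6, 2.4, 1.8, -0.3, 0, 0, 0, 0.6, 3.6, 2.7, -0.5, 0, 0, 0, 0.6, 4.8, 3.6, -0.7, 0, 0, 0, 0.6, 6, 4.5, -0.9, 0, 0, 0, 0.6],
  "newtons": 60
}}

```text
time: 2.1
ee_pos: [0.3059, -0.3994, 0.2042]
tcp_rot: [180.0, -0.0, 13.1]
wrist_force: [0.9, -1.0, 0.6]
opening: 0.0515
```

{"op": "apply_moves", "data": {
  "targets": [1.3, 1, 0, 0, 0, 0, 0.6, 2.6, 2, -0.2, 0, 0, 0, 0.6, 3.9, 3, -0.4, 0, 0, 0, 0.6, 5.2, 4, -0.6, 0, 0, 0, 0.6, 6.6, 4.95, -0.8, 0, 0, 0, 0.6]
}}

```text
time: 2.6
ee_pos: [0.5032, -0.2511, 0.1805]
tcp_rot: [180.0, -0.0, 13.1]
wrist_force: [1.2, -1.3, -0.1]
opening: 0.0515
```

{"op": "apply_moves", "data": {
  "targets": [0, 0, 0, 0, 0, 0, 0.6, 0, 0, 0, 0, 0, 0, 0.6]
}}

```text
time: 2.8
ee_pos: [0.5024, -0.2519, 0.1798]
tcp_rot: [-180.0, 0.1, 13.2]
wrist_force: [0.3, -0.9, 0.7]
opening: 0.0512
```

```bash
python3 - <<'E'
from h import *
s=cam("scene","s1");t=cam("top","t1");w=cam("wrist","w1")
o=bot.get_obs();print(o["time"],o["ee_pos"],o["tcp_rot"],o["q"],o["wrist_force"],o["opening"])
print(w["origin"],w["R"], proj(w,[.503,-.2525,.104]))
print([d for d in recognise("pin","wrist")],[d for d in recognise("stand","wrist")])
E
```

```text
2.95 [ 0.5011776  -0.2534968   0.18076399] [ 1.79983185e+02 -8.07893916e-03  1.30424825e+01] [-2.68264717e+01  5.79961173e+00  5.35954733e+00  8.95429556e+01
 -7.72723367e-03  1.40131046e+02] [ 0.10285215 -0.35615903  0.5546157 ] 0.05110958917065828
[ 0.57731063 -0.23537138  0.32234406] [[ 2.27201355e-01  9.28773067e-01  2.92848312e-01]
 [-9.73847789e-01  2.16737329e-01  6.81572772e-02]
 [-1.68517482e-04 -3.00675106e-01  9.53726613e-01]] [321.15832704 245.29744797]
[{'box': [407.2, 236.3, 484.6, 324.2], 'conf': 0.74}, {'box': [308.1, 209.4, 334.5, 253.2], 'conf': 0.17}] [{'box': [286.1, 174.7, 359.8, 261.4], 'conf': 0.61}]
```

View pics/w1.png

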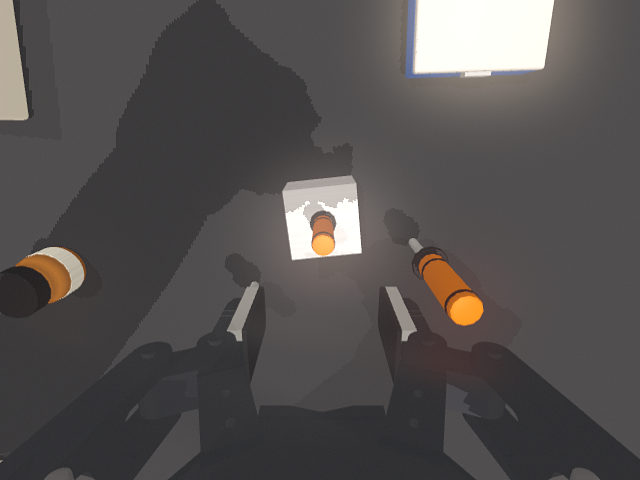

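{"op": "apply_moves", "data": {
  "targets": [0, 0, -0.3, 0, 0, 1.3, 0.6, 0, 0, -0.6, 0, 0, 2.6, 0.6, 0, 0, -1, 0, 0, 3.9, 0.6, 0, 0, -1.4, 0, 0, 5.2, 0.6, 0, 0, -1.4, 0, 0, 5.3, 0.6]
}}

```text
time: 3.55
ee_pos: [0.5006, -0.2532, 0.1372]
tcp_rot: [-179.9, 0.0, 45.0]
wrist_force: [0.1, -0.2, -0.1]
opening: 0.0514
```

{"op": "apply_moves", "data": {
  "targets": [0, 0, -0.6, 0, 0, 0, 0.6, 0, 0, -1.2, 0, 0, 0, 0.6, 0, 0, -1.8, 0, 0, 0, 0.6, 0, 0, -2.3, 0, 0, 0, 0.6, 0, 0, -2.6, 0, 0, 0, 0.6]
}}

```text
time: 4.05
ee_pos: [0.5014, -0.253, 0.0597]
tcp_rot: [-180.0, 0.0, 44.8]
wrist_force: [0.6, 0.4, 0.2]
opening: 0.0509
```

```bash
python3 - <<'E'
from h import *
s=cam("scene","s2");w=cam("wrist","w2")
o=bot.get_obs();print(o["time"],o["ee_pos"],o["tcp_rot"],o["q"],o["wrist_force"],o["opening"])
print(proj(w,[.503,-.2525,.104]))
cv2.imwrite("pics/s2c.png",cv2.resize(s["img"][150:310,110:270],(600,600),interpolation=cv2.INTER_CUBIC)[:,:,::-1])
E
```

```text
4.15 [ 0.50122005 -0.25273798  0.05953169] [-1.79915809e+02  2.91355276e-02  4.48207490e+01] [-2.67587949e+01  6.76780908e+00 -6.99287031e+00  7.63284041e+01
 -1.03948263e-03  1.08420478e+02] [-0.25088744 -1.45836362 -0.32906793] 0.051057717736687776
[323.51835595 366.93282239]
```

View pics/w2.png

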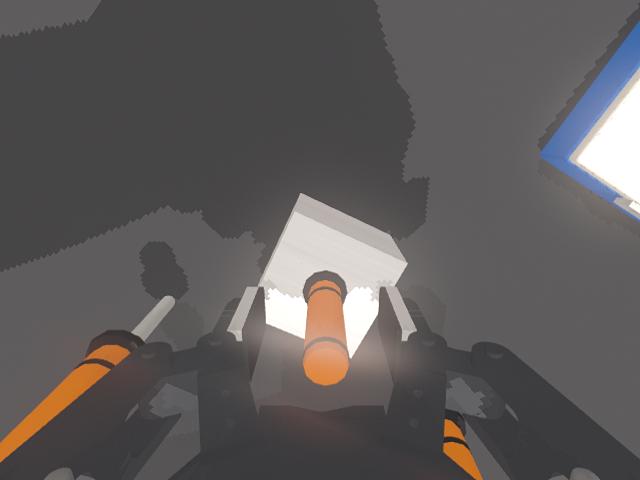

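View pics/s2c.png

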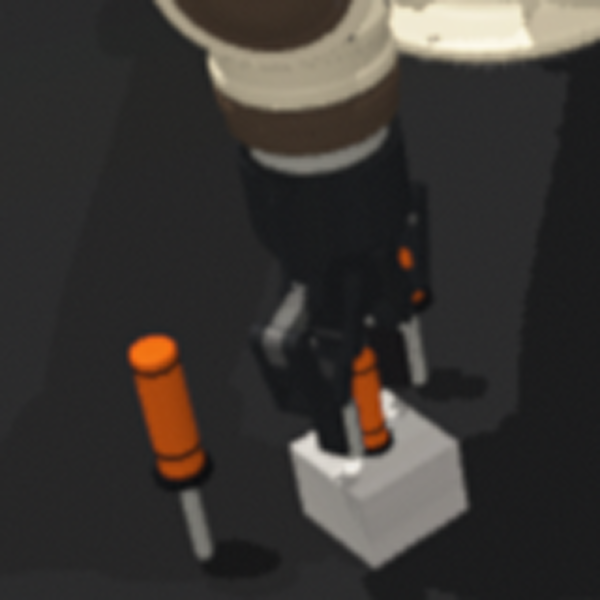

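{"op": "apply_moves", "data": {
  "targets": [0, 0, 0, 0, 0, 0, 0, 0, 0, 0, 0, 0, 0, 0, 0, 0, 0, 0, 0, 0, 0, 0, 0, 0, 0, 0, 0, 0, 0, 0, 0, 0, 0, 0, 0],
  "newtons": 100
}}

```text
time: 4.65
ee_pos: [0.5024, -0.253, 0.0616]
tcp_rot: [179.9, -0.0, 44.9]
wrist_force: [0.1, -0.4, 5.6]
opening: 0.014
```

{"op": "apply_moves", "data": {
  "targets": [0, 0, 0, 0, 0, 0, 0, 0, 0, 0.3, 0, 0, 0, 0, 0, 0, 0.6, 0, 0, 0, 0, 0, 0, 0.6, 0, 0, 0, 0]
}}

```text
time: 5.05
ee_pos: [0.5026, -0.2531, 0.0802]
tcp_rot: [179.9, -0.0, 44.9]
wrist_force: [-0.4, -0.2, -0.4]
opening: 0.0139
```

```bash
python3 - <<'E'
from h import *
s=cam("scene","s3");w=cam("wrist","w3")
for i in range(3):
  o=bot.get_obs();print(o["time"],o["ee_pos"],o["tcp_rot"],o["wrist_force"],o["torque"],o["opening"])
cv2.imwrite("pics/s3c.png",cv2.resize(s["img"][200:310,150:260],(600,600),interpolation=cv2.INTER_CUBIC)[:,:,::-1])
E
```

```text
5.15 [ 0.50203649 -0.25288163  0.0787662 ] [ 1.79965849e+02 -1.17884695e-02  4.49069200e+01] [-0.06417089 -0.03082985 -0.72508684] [-0.01472797  0.00131694 -0.0325444 ] 0.013809477383615303
5.15 [ 0.50203649 -0.25288163  0.0787662 ] [ 1.79965849e+02 -1.17884695e-02  4.49069200e+01] [-0.06417089 -0.03082985 -0.72508684] [-0.01472797  0.00131694 -0.0325444 ] 0.013809477383615303
5.15 [ 0.50203649 -0.25288163  0.0787662 ] [ 1.79965849e+02 -1.17884695e-02  4.49069200e+01] [-0.06417089 -0.03082985 -0.72508684] [-0.01472797  0.00131694 -0.0325444 ] 0.013809477383615303
```

View pics/s3c.png

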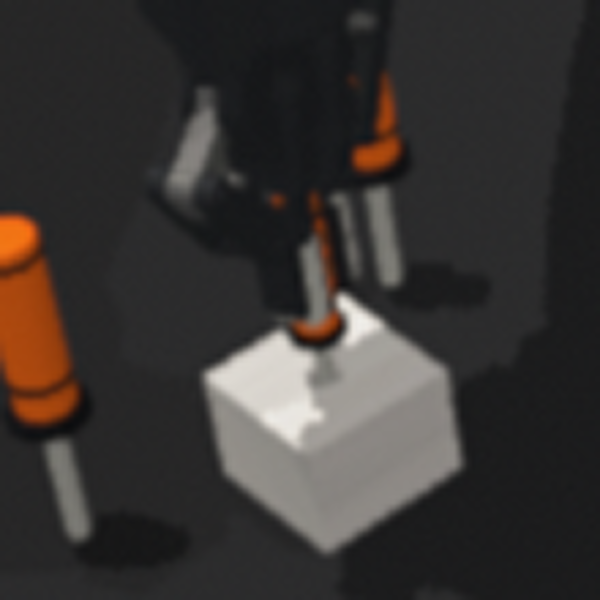

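View pics/w3.png

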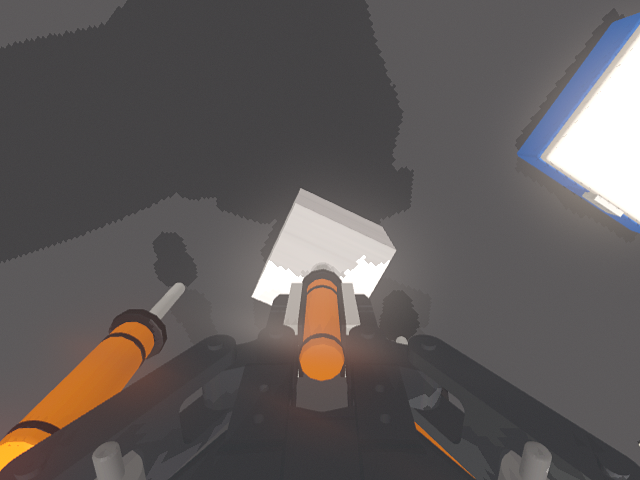

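{"op": "apply_moves", "data": {
  "targets": [0, 0, 0.8, 0, 0, 0, 0, 0, 0, 1.6, 0, 0, 0, 0, 0, 0, 2.6, 0, 0, 0, 0, 0.2, 0.5, 3.5, 0, 0, 0, 0, 0.5, 1.5, 3.7, 0, 0, 0, 0]
}}

```text
time: 5.65
ee_pos: [0.5175, -0.2089, 0.1924]
tcp_rot: [179.8, -0.1, 44.8]
wrist_force: [0.3, 0.5, -0.2]
opening: 0.0139
```

{"op": "apply_moves", "data": {
  "targets": [0.4, 1.4, 0, 0, 0, 0, 0, 0.8, 2.8, 0, 0, 0, 0, 0, 1.3, 4.2, 0, 0, 0, 0, 0, 1.7, 5.6, 0, 0, 0, 0, 0, 2.1, 7, 0, 0, 0, 0, 0]
}}

```text
time: 6.15
ee_pos: [0.58, 0.004, 0.189]
tcp_rot: [-180.0, 0.0, 44.9]
wrist_force: [0.2, -0.2, -0.1]
opening: 0.0141
```

{"op": "apply_moves", "data": {
  "targets": [0.3, 0.8, 0, 0, 0, 0, 0, 0.6, 1.6, 0, 0, 0, 0, 0, 0.6, 2.3, 0, 0, 0, 0, 0, 0.6, 2.3, 0, 0, 0, 0, 0, 0.6, 2.3, 0, 0, 0, 0, 0]
}}

```text
time: 6.65
ee_pos: [0.5977, 0.0714, 0.1889]
tcp_rot: [-180.0, 0.0, 45.0]
wrist_force: [0.3, 0.3, -0.9]
opening: 0.0138
```

```bash
python3 - <<'E'
from h import *
np.set_printoptions(precision=4,suppress=True)
s=cam("scene","s4");t=cam("top","t4");w=cam("wrist","w4")
o=bot.get_obs();print(o["time"],o["ee_pos"],o["tcp_rot"],o["q"],o["wrist_force"],o["torque"],o["opening"])
for c,n in((s,"scene"),(t,"top"),(w,"wrist")):
  print(n,"tip",proj(c,o["ee_pos"]-[0,0,.056]),"well",proj(c,[.5985,.0718,.109]))
x,y=proj(s,[.5985,.0718,.12]).astype(int)
cv2.imwrite("pics/s4c.png",cv2.resize(s["img"][y-50:y+50,x-50:x+50],(600,600),interpolation=cv2.INTER_CUBIC)[:,:,::-1]); print("off",x-50,y-50)
E
```

```text
6.8 [0.5977 0.0704 0.1894] [179.9988   0.0113  44.856 ] [  6.7178  11.5358  12.747   91.2194  -0.0079 141.8618] [0.1953 0.1406 0.0664] [ 0.0507 -0.0542 -0.0159] 0.01347917887717882
scene tip [382.9663 209.9671] well [383.2463 220.3299]
top tip [219.9486 214.6682] well [221.0689 217.6393]
wrist tip [320.8719 259.1646] well [320.2115 243.8247]
off 333 165
```

View pics/s4c.png

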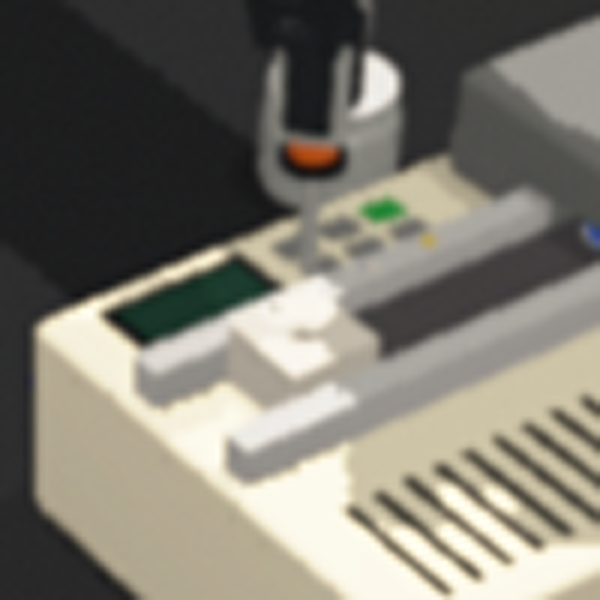

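View pics/w4.png

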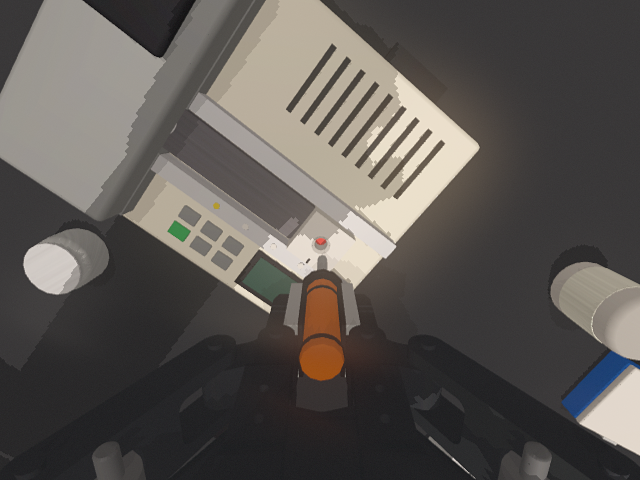

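View pics/t4.png

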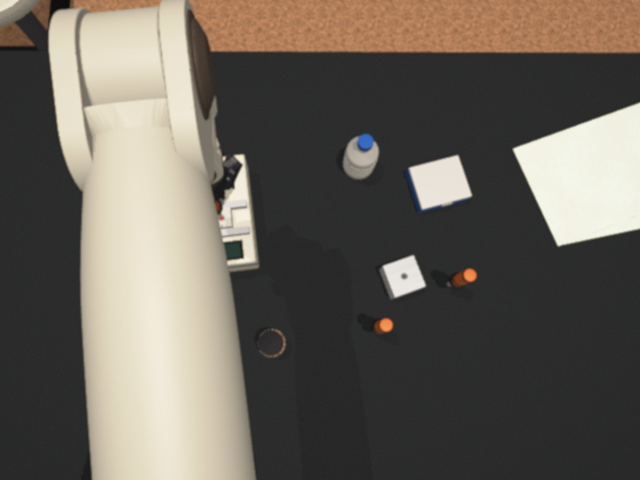

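```bash
python3 - <<'E'
import cv2
i=cv2.imread("pics/w4.png")[215:295,270:370]; cv2.imwrite("pics/w4c.png",cv2.resize(i,None,fx=7.5,fy=7.5,interpolation=cv2.INTER_CUBIC))
i=cv2.imread("pics/t4.png")[250:305,370:430]; cv2.imwrite("pics/t4c.png",cv2.resize(i,None,fx=10,fy=10,interpolation=cv2.INTER_CUBIC))
E
```

```text
(no output)
```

View pics/w4c.png

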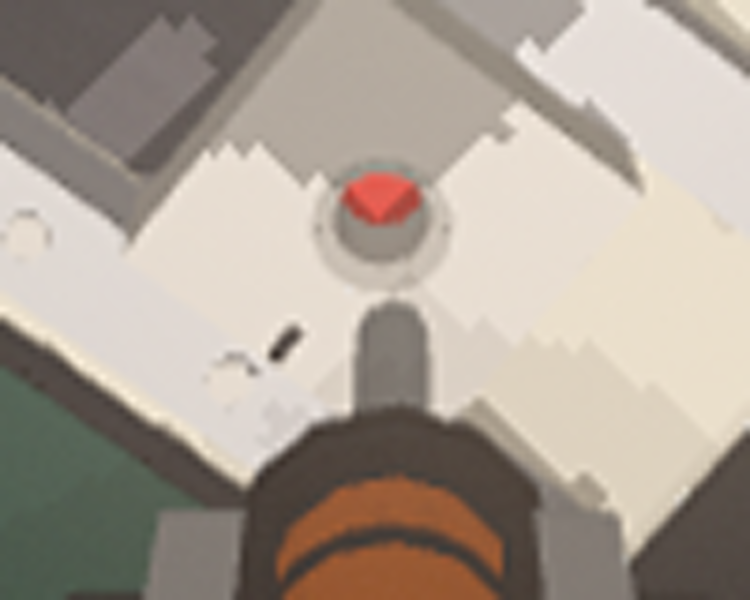

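View pics/t4c.png

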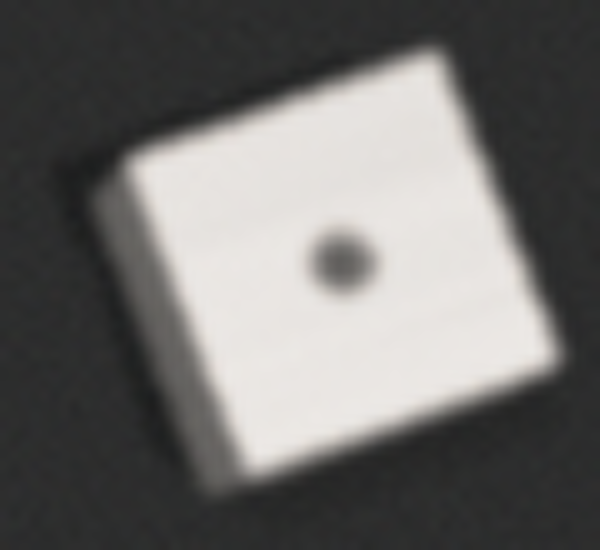

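```bash
python3 - <<'E'
from h import *
np.set_printoptions(precision=4,suppress=True)
w=cam("wrist"); o=bot.get_obs();print(o["ee_pos"])
m=atz(w,(270+382/7.5,215+228/7.5),.109)
for z in (.1345,.1365,.1385): 
  p=atz(w,(270+392/7.5,215+337/7.5),z);print(z,p,m-p)
print(m)
t=cam("top");print("stand hole",atz(t,(370+342/10,250+264/10),.045),atz(t,(370+342/10,250+264/10),.046))
# shaft axis: collar/shaft boundary
E
```

```text
[0.5978 0.0704 0.1894]
0.1345 [0.5983 0.0695 0.1345] [-0.0003  0.0009 -0.0255]
0.1365 [0.5989 0.0701 0.1365] [-0.0008  0.0004 -0.0275]
0.1385 [0.5994 0.0707 0.1385] [-0.0014 -0.0002 -0.0295]
[0.5981 0.0705 0.109 ]
stand hole [ 0.5029 -0.2531  0.045 ] [ 0.5028 -0.2529  0.046 ]
```

{"op": "apply_moves", "data": {
  "targets": [0, 0, -0.3, 0, 0, 0, 0, 0, 0, -0.6, 0, 0, 0, 0, 0, 0, -0.65, 0, 0, 0, 0, 0, 0, -0.65, 0, 0, 0, 0]
}}

```text
time: 7.3
ee_pos: [0.5974, 0.0711, 0.1691]
tcp_rot: [-180.0, 0.1, 44.9]
wrist_force: [1.2, -0.1, -0.6]
opening: 0.0138
```

```bash
python3 - <<'E'
from h import *
np.set_printoptions(precision=4,suppress=True)
w=cam("wrist"); s=cam("scene"); o=bot.get_obs();print(o["time"],o["ee_pos"],o["wrist_force"])
cv2.imwrite("pics/w5c.png",cv2.resize(w["img"][210:290,270:370],None,fx=7.5,fy=7.5,interpolation=cv2.INTER_CUBIC)[:,:,::-1])
cv2.imwrite("pics/s5c.png",cv2.resize(s["img"][170:240,350:420],None,fx=8,fy=8,interpolation=cv2.INTER_CUBIC)[:,:,::-1])
print(proj(w,[.5981,.0705,.109]))
E
```

```text
7.4 [0.5978 0.0712 0.17  ] [-0.402   0.0263 -0.3571]
[322.1736 256.439 ]
```

View pics/w5c.png

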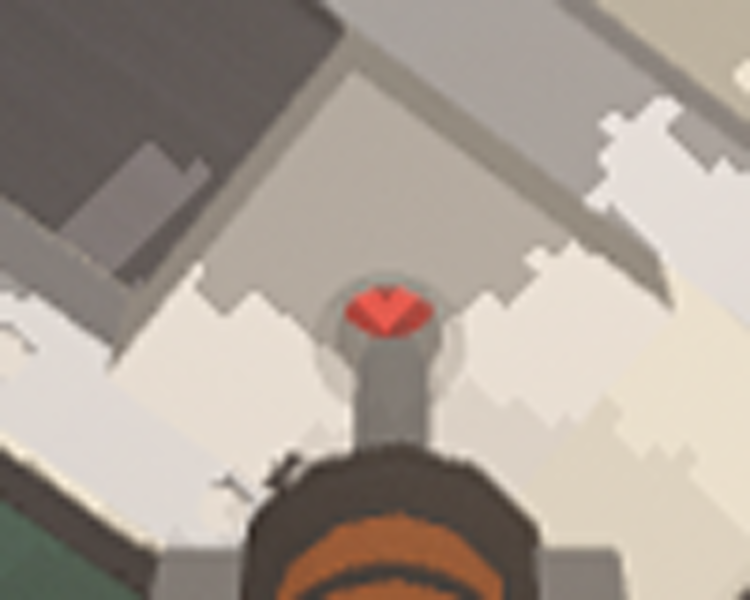

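View pics/s5c.png

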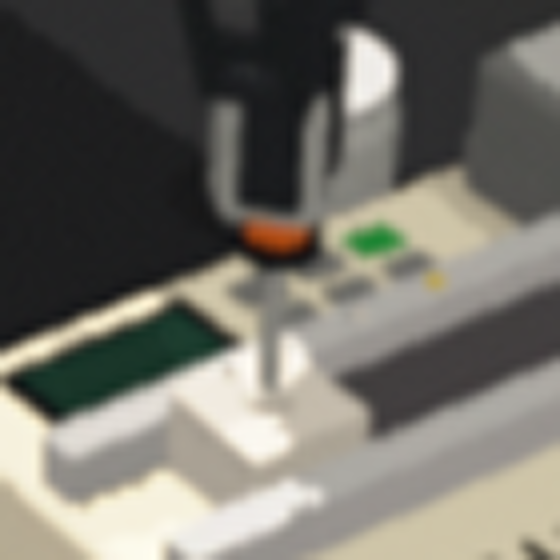

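{"op": "apply_moves", "data": {
  "targets": [-0.02, 0, -0.05, 0, 0, 0, 0, -0.02, 0, -0.1, 0, 0, 0, 0, -0.02, 0, -0.15, 0, 0, 0, 0, -0.02, 0, -0.2, 0, 0, 0, 0, -0.02, 0, -0.24, 0, 0, 0, 0]
}}

```text
time: 7.9
ee_pos: [0.5972, 0.0712, 0.1625]
tcp_rot: [-180.0, 0.0, 44.9]
wrist_force: [-0.6, 0.1, -1.7]
opening: 0.0137
```

```bash
python3 - <<'E'
from h import *
np.set_printoptions(precision=4,suppress=True)
w=cam("wrist"); s=cam("scene"); o=bot.get_obs();print(o["time"],o["ee_pos"],o["wrist_force"],o["torque"])
cv2.imwrite("pics/w6c.png",cv2.resize(w["img"][210:290,270:370],None,fx=7.5,fy=7.5,interpolation=cv2.INTER_CUBIC)[:,:,::-1])
E
```

```text
8.0 [0.5972 0.0712 0.1625] [ 0.1152 -0.9598 -0.8514] [-0.0316  0.0078  0.0231]
```

View pics/w6c.png

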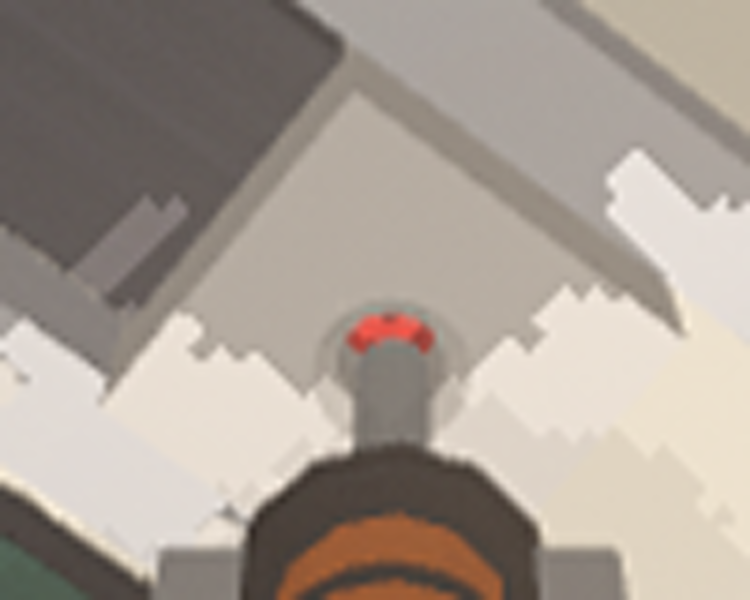

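{"op": "apply_moves", "data": {
  "targets": [0, 0, -0.03, 0, 0, 0, 0, 0, 0, -0.07, 0, 0, 0, 0]
}}

```text
time: 8.2
ee_pos: [0.5973, 0.0712, 0.1606]
tcp_rot: [180.0, -0.0, 44.9]
wrist_force: [-0.4, 0.1, -0.1]
opening: 0.0138
```

{"op": "apply_moves", "data": {
  "targets": [0, 0, -0.03, 0, 0, 0, 0, 0, 0, -0.03, 0, 0, 0, 0]
}}

```text
time: 8.4
ee_pos: [0.5972, 0.0712, 0.1595]
tcp_rot: [-180.0, 0.0, 44.9]
wrist_force: [0.3, -0.6, -0.9]
opening: 0.0139
```

{"op": "apply_moves", "data": {
  "targets": [0, 0, -0.03, 0, 0, 0, 0, 0, 0, -0.03, 0, 0, 0, 0]
}}

```text
time: 8.6
ee_pos: [0.5972, 0.0712, 0.1587]
tcp_rot: [-180.0, 0.0, 44.9]
wrist_force: [0.4, -0.4, -0.6]
opening: 0.0138
```

{"op": "apply_moves", "data": {
  "targets": [0, 0, -0.03, 0, 0, 0, 0, 0, 0, -0.03, 0, 0, 0, 0]
}}

```text
time: 8.8
ee_pos: [0.5972, 0.0712, 0.1578]
tcp_rot: [-180.0, 0.0, 44.9]
wrist_force: [-0.3, -0.3, -0.8]
opening: 0.0139
```

{"op": "apply_moves", "data": {
  "targets": [0, 0, -0.03, 0, 0, 0, 0, 0, 0, -0.03, 0, 0, 0, 0]
}}

```text
time: 9.0
ee_pos: [0.5972, 0.0712, 0.1568]
tcp_rot: [-180.0, 0.0, 44.9]
wrist_force: [-1.2, 0.4, -0.3]
opening: 0.0142
```

{"op": "apply_moves", "data": {
  "targets": [0, 0, -0.03, 0, 0, 0, 0, 0, 0, -0.03, 0, 0, 0, 0]
}}

```text
time: 9.2
ee_pos: [0.5972, 0.0712, 0.156]
tcp_rot: [-180.0, 0.0, 44.9]
wrist_force: [0.1, -0.5, -0.3]
opening: 0.0134
```

{"op": "apply_moves", "data": {
  "targets": [0, 0, -0.03, 0, 0, 0, 0, 0, 0, -0.03, 0, 0, 0, 0]
}}

```text
time: 9.4
ee_pos: [0.5972, 0.0712, 0.1551]
tcp_rot: [-180.0, 0.0, 44.9]
wrist_force: [-0.9, -0.3, -0.6]
opening: 0.0139
```

{"op": "apply_moves", "data": {
  "targets": [0, 0, -0.03, 0, 0, 0, 0, 0, 0, -0.03, 0, 0, 0, 0]
}}

```text
time: 9.6
ee_pos: [0.5972, 0.0712, 0.1542]
tcp_rot: [-180.0, 0.0, 44.9]
wrist_force: [-0.0, 0.2, -0.3]
opening: 0.0137
```

{"op": "apply_moves", "data": {
  "targets": [0, 0, -0.03, 0, 0, 0, 0, 0, 0, -0.03, 0, 0, 0, 0]
}}

```text
time: 9.8
ee_pos: [0.5972, 0.0712, 0.1534]
tcp_rot: [180.0, -0.0, 44.9]
wrist_force: [-0.2, 1.3, -0.4]
opening: 0.0136
```

{"op": "apply_moves", "data": {
  "targets": [0, 0, -0.03, 0, 0, 0, 0, 0, 0, -0.03, 0, 0, 0, 0]
}}

```text
time: 10.0
ee_pos: [0.5973, 0.0712, 0.1528]
tcp_rot: [180.0, -0.0, 44.9]
wrist_force: [-0.6, -0.4, 2.5]
opening: 0.0137
```

{"op": "apply_moves", "data": {
  "targets": [0, 0, -0.03, 0, 0, 0, 0, 0, 0, -0.03, 0, 0, 0, 0]
}}

```text
time: 10.2
ee_pos: [0.5973, 0.0712, 0.1518]
tcp_rot: [180.0, -0.0, 44.9]
wrist_force: [-1.0, 0.3, 4.0]
opening: 0.0136
```

{"op": "apply_moves", "data": {
  "targets": [0, 0, -0.03, 0, 0, 0, 0, 0, 0, -0.03, 0, 0, 0, 0]
}}

```text
time: 10.4
ee_pos: [0.5973, 0.0712, 0.1508]
tcp_rot: [180.0, -0.0, 44.9]
wrist_force: [-0.9, 0.5, 3.8]
opening: 0.0136
```

{"op": "apply_moves", "data": {
  "targets": [0, 0, -0.03, 0, 0, 0, 0, 0, 0, -0.03, 0, 0, 0, 0]
}}

```text
time: 10.6
ee_pos: [0.5973, 0.0712, 0.1499]
tcp_rot: [180.0, -0.0, 44.9]
wrist_force: [-0.7, -0.4, 4.3]
opening: 0.0139
```

{"op": "apply_moves", "data": {
  "targets": [0, 0, -0.01, 0, 0, 0, 0, 0, 0, -0.01, 0, 0, 0, 0]
}}

```text
time: 10.8
ee_pos: [0.5973, 0.0712, 0.1496]
tcp_rot: [180.0, -0.0, 44.9]
wrist_force: [-0.4, -0.3, 4.3]
opening: 0.0136
```

{"op": "apply_moves", "data": {
  "targets": [0, 0, -0.01, 0, 0, 0, 0, 0, 0, -0.01, 0, 0, 0, 0]
}}

```text
time: 11.0
ee_pos: [0.5973, 0.0712, 0.1493]
tcp_rot: [180.0, -0.0, 44.9]
wrist_force: [-0.1, 0.7, 4.8]
opening: 0.0135
```

{"op": "apply_moves", "data": {
  "targets": [0, 0, -0.01, 0, 0, 0, 0, 0, 0, -0.01, 0, 0, 0, 0]
}}

```text
time: 11.2
ee_pos: [0.5973, 0.0712, 0.149]
tcp_rot: [180.0, -0.0, 44.9]
wrist_force: [0.4, -0.5, 4.9]
opening: 0.0135
```

{"op": "apply_moves", "data": {
  "targets": [0, 0, -0.01, 0, 0, 0, 0, 0, 0, -0.01, 0, 0, 0, 0]
}}

```text
time: 11.4
ee_pos: [0.5973, 0.0712, 0.1489]
tcp_rot: [180.0, -0.0, 44.9]
wrist_force: [-0.2, -0.8, 5.3]
opening: 0.0138
```

{"op": "apply_moves", "data": {
  "targets": [0, 0, -0.01, 0, 0, 0, 0, 0, 0, -0.01, 0, 0, 0, 0]
}}

```text
time: 11.6
ee_pos: [0.5973, 0.0712, 0.1488]
tcp_rot: [180.0, -0.0, 44.9]
wrist_force: [-1.3, -0.1, 7.0]
opening: 0.0136
```

{"op": "apply_moves", "data": {
  "targets": [0, 0, -0.01, 0, 0, 0, 0, 0, 0, -0.01, 0, 0, 0, 0, 0, 0, -0.01, 0, 0, 0, 0]
}}

```text
time: 11.9
ee_pos: [0.5974, 0.0713, 0.1487]
tcp_rot: [180.0, -0.0, 44.9]
wrist_force: [-1.0, -1.0, 9.5]
opening: 0.0138
```

{"op": "apply_moves", "data": {
  "targets": [0, 0.03, 0, 0, 0, 0, 0, -0.01, 0.06, 0, 0, 0, 0, 0, -0.01, 0.06, 0, 0, 0, 0, 0]
}}

```text
time: 12.2
ee_pos: [0.5973, 0.0726, 0.1487]
tcp_rot: [179.9, -0.0, 44.9]
wrist_force: [-0.5, -1.9, 9.4]
opening: 0.0137
```

{"op": "apply_moves", "data": {
  "targets": [0, 0.03, 0, 0, 0, 0, 0, -0.01, 0.06, 0, 0, 0, 0, 0, -0.01, 0.06, 0, 0, 0, 0, 0]
}}

```text
time: 12.5
ee_pos: [0.597, 0.0744, 0.1487]
tcp_rot: [179.9, -0.0, 44.9]
wrist_force: [-0.1, -1.4, 8.7]
opening: 0.0137
```

{"op": "apply_moves", "data": {
  "targets": [0, 0.04, 0, 0, 0, 0, 0, -0.01, 0.08, 0, 0, 0, 0, 0, -0.01, 0.12, 0, 0, 0, 0, 0]
}}

```text
time: 12.8
ee_pos: [0.5967, 0.0779, 0.1488]
tcp_rot: [179.9, -0.0, 44.9]
wrist_force: [0.4, -2.7, 7.9]
opening: 0.0136
```

{"op": "apply_moves", "data": {
  "targets": [0, 0.04, 0, 0, 0, 0, 0, -0.01, 0.08, 0, 0, 0, 0, 0, -0.01, 0.12, 0, 0, 0, 0, 0]
}}

```text
time: 13.1
ee_pos: [0.5963, 0.0815, 0.1487]
tcp_rot: [179.9, -0.0, 44.9]
wrist_force: [-1.4, -2.6, 7.9]
opening: 0.0142
```

```bash
python3 - <<'E'
from h import *
np.set_printoptions(precision=4,suppress=True)
w=cam("wrist"); s=cam("scene"); o=bot.get_obs();print(o["time"],o["ee_pos"],o["wrist_force"],o["torque"])
cv2.imwrite("pics/w7c.png",cv2.resize(w["img"][210:290,270:370],None,fx=7.5,fy=7.5,interpolation=cv2.INTER_CUBIC)[:,:,::-1])
E
```

```text
13.2 [0.5962 0.0816 0.1487] [-1.4412 -1.763   8.3999] [-0.5811  0.1592  0.0246]
```

View pics/w7c.png

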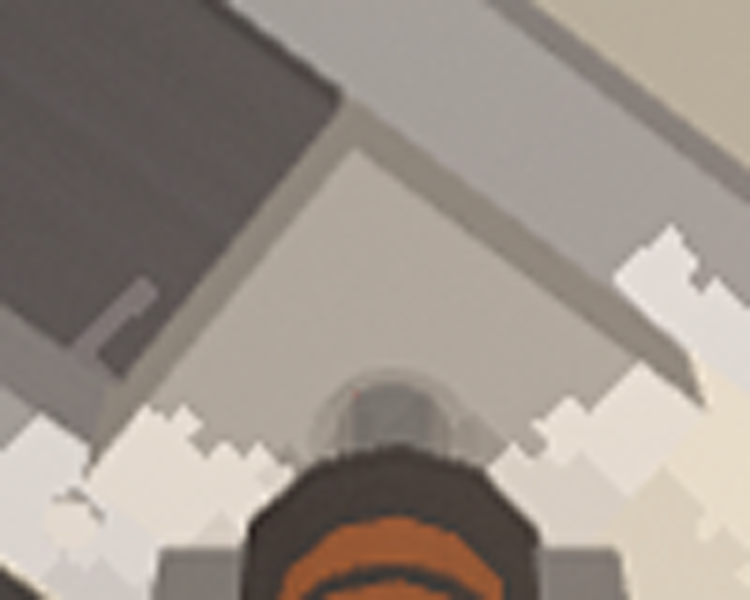

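{"op": "apply_moves", "data": {
  "targets": [-0.01, 0.06, 0, 0, 0, 0, 0, -0.01, 0.12, 0, 0, 0, 0, 0, -0.02, 0.18, 0, 0, 0, 0, 0, -0.03, 0.24, 0, 0, 0, 0, 0, -0.03, 0.3, 0, 0, 0, 0, 0]
}}

```text
time: 13.7
ee_pos: [0.5953, 0.0906, 0.1487]
tcp_rot: [179.9, -0.0, 44.9]
wrist_force: [-1.4, -2.9, 8.6]
opening: 0.0139
```

{"op": "apply_moves", "data": {
  "targets": [-0.01, 0.06, 0, 0, 0, 0, 0, -0.01, 0.12, 0, 0, 0, 0, 0, -0.02, 0.18, 0, 0, 0, 0, 0, -0.03, 0.24, 0, 0, 0, 0, 0, -0.04, 0.3, 0, 0, 0, 0, 0]
}}

```text
time: 14.2
ee_pos: [0.5941, 0.0996, 0.1487]
tcp_rot: [179.9, -0.0, 44.9]
wrist_force: [-0.8, -2.7, 8.4]
opening: 0.0138
```

{"op": "apply_moves", "data": {
  "targets": [-0.01, 0.06, 0, 0, 0, 0, 0, -0.01, 0.12, 0, 0, 0, 0, 0, -0.02, 0.18, 0, 0, 0, 0, 0, -0.03, 0.24, 0, 0, 0, 0, 0, -0.04, 0.3, 0, 0, 0, 0, 0]
}}

```text
time: 14.7
ee_pos: [0.593, 0.1086, 0.1488]
tcp_rot: [179.9, -0.0, 44.9]
wrist_force: [-0.9, -2.7, 9.1]
opening: 0.0138
```

{"op": "apply_moves", "data": {
  "targets": [-0.01, 0.06, 0, 0, 0, 0, 0, -0.01, 0.12, 0, 0, 0, 0, 0, -0.02, 0.18, 0, 0, 0, 0, 0, -0.03, 0.24, 0, 0, 0, 0, 0, -0.03, 0.3, 0, 0, 0, 0, 0]
}}

```text
time: 15.2
ee_pos: [0.5921, 0.1176, 0.1488]
tcp_rot: [179.9, -0.0, 44.9]
wrist_force: [-0.4, -3.6, 8.8]
opening: 0.0139
```

{"op": "apply_moves", "data": {
  "targets": [-0.01, 0.06, 0, 0, 0, 0, 0, -0.01, 0.12, 0, 0, 0, 0, 0, -0.02, 0.18, 0, 0, 0, 0, 0, -0.03, 0.24, 0, 0, 0, 0, 0, -0.03, 0.3, 0, 0, 0, 0, 0]
}}

```text
time: 15.7
ee_pos: [0.591, 0.1266, 0.1487]
tcp_rot: [179.9, 0.0, 44.9]
wrist_force: [-1.6, -3.3, 8.3]
opening: 0.014
```

{"op": "apply_moves", "data": {
  "targets": [-0.01, 0.06, 0, 0, 0, 0, 0, -0.01, 0.12, 0, 0, 0, 0, 0, -0.02, 0.18, 0, 0, 0, 0, 0, -0.03, 0.24, 0, 0, 0, 0, 0, -0.04, 0.3, 0, 0, 0, 0, 0]
}}

```text
time: 16.2
ee_pos: [0.5899, 0.1356, 0.1487]
tcp_rot: [179.9, -0.0, 44.9]
wrist_force: [-0.2, -2.8, 9.4]
opening: 0.0137
```

{"op": "apply_moves", "data": {
  "targets": [0, 0.03, 0, 0, 0, 0, 0, -0.01, 0.06, 0, 0, 0, 0, 0, -0.01, 0.09, 0, 0, 0, 0, 0]
}}

```text
time: 16.5
ee_pos: [0.5896, 0.1383, 0.1487]
tcp_rot: [179.9, -0.0, 44.9]
wrist_force: [-0.3, -2.0, 8.8]
opening: 0.014
```

{"op": "apply_moves", "data": {
  "targets": [0, 0.02, 0, 0, 0, 0, 0, -0.01, 0.05, 0, 0, 0, 0, 0]
}}

```text
time: 16.7
ee_pos: [0.5893, 0.1398, 0.1487]
tcp_rot: [179.9, -0.0, 44.9]
wrist_force: [-0.3, -3.0, 8.8]
opening: 0.0137
```

{"op": "apply_moves", "data": {
  "targets": [0, 0.02, 0, 0, 0, 0, 0, 0, 0.04, 0, 0, 0, 0, 0]
}}

```text
time: 16.9
ee_pos: [0.5893, 0.1409, 0.1487]
tcp_rot: [179.9, -0.0, 44.9]
wrist_force: [-1.3, -3.3, 9.8]
opening: 0.0142
```

{"op": "apply_moves", "data": {
  "targets": [0, 0.02, 0, 0, 0, 0, 0, 0, 0.02, 0, 0, 0, 0, 0]
}}

```text
time: 17.1
ee_pos: [0.5892, 0.1416, 0.1487]
tcp_rot: [179.9, 0.0, 44.9]
wrist_force: [-1.1, -2.8, 9.3]
opening: 0.0133
```

{"op": "apply_moves", "data": {
  "targets": [0, 0.02, 0, 0, 0, 0, 0, 0, 0.02, 0, 0, 0, 0, 0]
}}

```text
time: 17.3
ee_pos: [0.5892, 0.1422, 0.1487]
tcp_rot: [179.9, 0.0, 44.9]
wrist_force: [-1.9, -2.4, 9.6]
opening: 0.0136
```

{"op": "apply_moves", "data": {
  "targets": [0, 0.02, 0, 0, 0, 0, 0, 0, 0.02, 0, 0, 0, 0, 0]
}}

```text
time: 17.5
ee_pos: [0.5892, 0.1427, 0.1487]
tcp_rot: [179.9, 0.0, 44.9]
wrist_force: [-1.5, -3.1, 9.2]
opening: 0.0141
```

{"op": "apply_moves", "data": {
  "targets": [0, 0.02, 0, 0, 0, 0, 0, 0, 0.02, 0, 0, 0, 0, 0]
}}

```text
time: 17.7
ee_pos: [0.5891, 0.1433, 0.1487]
tcp_rot: [179.9, 0.0, 44.9]
wrist_force: [-2.5, -3.3, 9.1]
opening: 0.0141
```

{"op": "apply_moves", "data": {
  "targets": [-0.01, 0.02, 0, 0, 0, 0, 0, -0.01, 0.02, 0, 0, 0, 0, 0]
}}

```text
time: 17.9
ee_pos: [0.589, 0.144, 0.1487]
tcp_rot: [179.9, -0.0, 44.9]
wrist_force: [-0.3, -2.0, 8.3]
opening: 0.0137
```

{"op": "apply_moves", "data": {
  "targets": [-0.005, 0.02, 0, 0, 0, 0, 0, -0.005, 0.02, 0, 0, 0, 0, 0]
}}

```text
time: 18.1
ee_pos: [0.5889, 0.1444, 0.1487]
tcp_rot: [179.9, -0.0, 44.9]
wrist_force: [0.1, -3.4, 8.5]
opening: 0.0136
```

{"op": "apply_moves", "data": {
  "targets": [0, 0.01, 0, 0, 0, 0, 0, 0, 0.01, 0, 0, 0, 0, 0]
}}

```text
time: 18.3
ee_pos: [0.589, 0.1446, 0.1487]
tcp_rot: [179.9, 0.0, 44.9]
wrist_force: [0.1, -4.4, 8.8]
opening: 0.0138
```

{"op": "apply_moves", "data": {
  "targets": [0, 0.01, 0, 0, 0, 0, 0, 0, 0.01, 0, 0, 0, 0, 0]
}}

```text
time: 18.5
ee_pos: [0.589, 0.1447, 0.1487]
tcp_rot: [179.9, 0.0, 44.9]
wrist_force: [0.0, -5.3, 9.0]
opening: 0.0138
```

{"op": "apply_moves", "data": {
  "targets": [0, 0.01, 0, 0, 0, 0, 0, 0, 0.01, 0, 0, 0, 0, 0]
}}

```text
time: 18.7
ee_pos: [0.5889, 0.1451, 0.1487]
tcp_rot: [179.9, 0.0, 44.9]
wrist_force: [-0.2, -4.0, 9.5]
opening: 0.014
```

{"op": "apply_moves", "data": {
  "targets": [0, 0.01, 0, 0, 0, 0, 0, 0, 0.01, 0, 0, 0, 0, 0]
}}

```text
time: 18.9
ee_pos: [0.589, 0.1452, 0.1487]
tcp_rot: [179.9, 0.0, 44.9]
wrist_force: [-0.1, -5.2, 9.1]
opening: 0.0139
```

```bash
python3 - <<'E'
from h import *
np.set_printoptions(precision=4,suppress=True)
w=cam("wrist","w8"); s=cam("scene","s8"); o=bot.get_obs();print(o["time"],o["ee_pos"],o["wrist_force"],o["torque"])
cv2.imwrite("pics/s8c.png",cv2.resize(s["img"][150:290,335:505],None,fx=4.2,fy=4.2,interpolation=cv2.INTER_CUBIC)[:,:,::-1])
E
```

```text
19.0 [0.5889 0.1452 0.1487] [ 0.1005 -4.8394  8.6293] [-1.2897  0.1244 -0.0116]
```

View pics/w8.png

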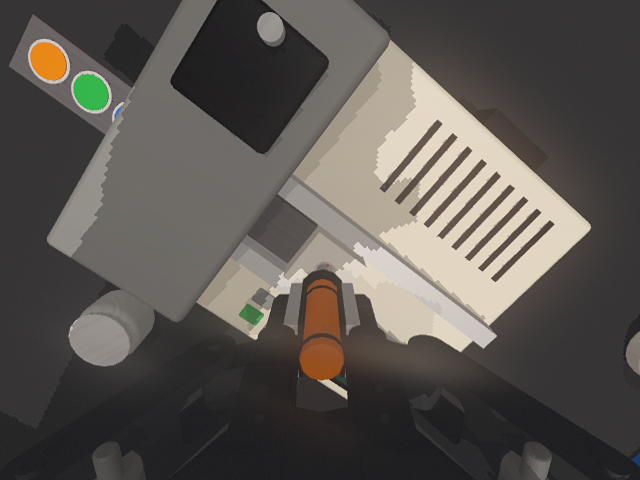

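View pics/s8c.png

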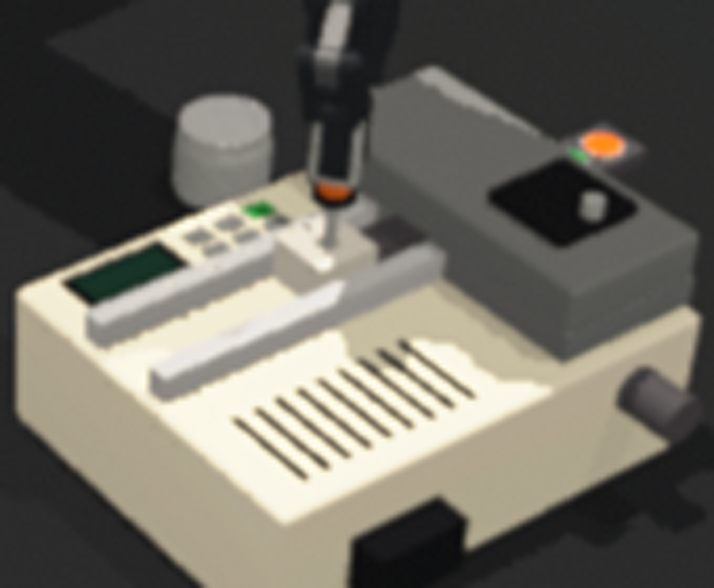

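{"op": "apply_moves", "data": {
  "targets": [0, 0.01, 0, 0, 0, 0, 0, 0, 0.02, 0, 0, 0, 0, 0, 0, 0.02, 0, 0, 0, 0, 0]
}}

```text
time: 19.3
ee_pos: [0.589, 0.1454, 0.1487]
tcp_rot: [179.8, 0.1, 44.8]
wrist_force: [-0.9, -7.2, 9.5]
opening: 0.0138
```

{"op": "apply_moves", "data": {
  "targets": [0, 0, 0, 0, 0, 0, 0]
}}

```text
time: 19.4
ee_pos: [0.589, 0.1454, 0.1487]
tcp_rot: [179.8, 0.1, 44.8]
wrist_force: [-0.3, -6.1, 8.7]
opening: 0.0138
```

```bash
python3 - <<'E'
from h import *
np.set_printoptions(precision=4,suppress=True)
w=cam("wrist","w9"); o=bot.get_obs();print(o["time"],o["ee_pos"],o["wrist_force"],o["torque"])
a=cv2.imread("pics/w8.png");b=cv2.imread("pics/w9.png")
cv2.imwrite("pics/w9c.png",np.hstack([cv2.resize(i[220:320,240:340],(400,400),interpolation=cv2.INTER_CUBIC) for i in (a,b)]))
E
```

```text
19.45 [0.589  0.1454 0.1487] [ 0.3524 -6.3781  8.4683] [-1.7646  0.0287 -0.0186]
```

View pics/w9c.png

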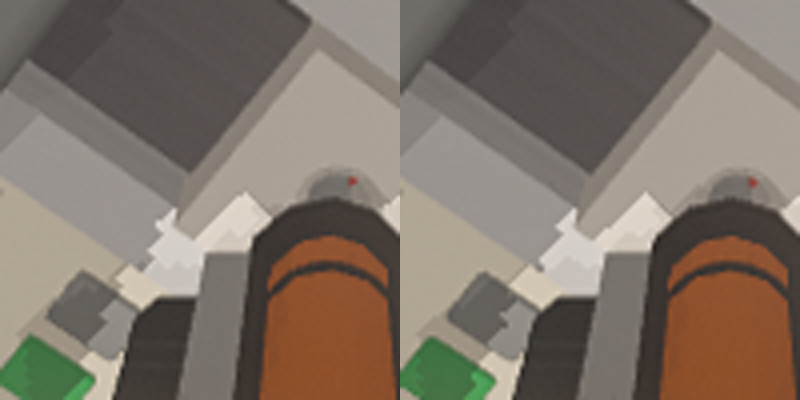

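{"op": "apply_moves", "data": {
  "targets": [0, -0.01, 0, 0, 0, 0, 0, 0, -0.03, 0, 0, 0, 0, 0, 0, -0.03, 0, 0, 0, 0, 0]
}}

```text
time: 19.75
ee_pos: [0.5889, 0.1451, 0.1488]
tcp_rot: [179.9, 0.0, 44.9]
wrist_force: [0.1, -2.9, 8.2]
opening: 0.0138
```

{"op": "apply_moves", "data": {
  "targets": [0, 0, 0.04, 0, 0, 0, 0, 0, 0, 0.1, 0, 0, 0, 0, 0, 0, 0.17, 0, 0, 0, 0, 0, 0, 0.24, 0, 0, 0, 0, 0, 0, 0.24, 0, 0, 0, 0]
}}

```text
time: 20.25
ee_pos: [0.5886, 0.1451, 0.1545]
tcp_rot: [180.0, 0.1, 44.9]
wrist_force: [0.6, -5.1, 0.8]
opening: 0.0139
```

{"op": "apply_moves", "data": {
  "targets": [0, -0.02, 0, 0, 0, 0, 0, 0, -0.04, 0, 0, 0, 0, 0, 0, -0.06, 0, 0, 0, 0, 0, 0, -0.06, 0, 0, 0, 0, 0]
}}

```text
time: 20.65
ee_pos: [0.5885, 0.1445, 0.1549]
tcp_rot: [-179.9, -0.0, 44.9]
wrist_force: [0.3, -0.5, 0.1]
opening: 0.0139
```

{"op": "apply_moves", "data": {
  "targets": [0, 0, 0.1, 0, 0, 0, 0, 0, 0, 0.2, 0, 0, 0, 0, 0, 0, 0.3, 0, 0, 0, 0, 0, 0, 0.4, 0, 0, 0, 0, 0, 0, 0.5, 0, 0, 0, 0]
}}

```text
time: 21.15
ee_pos: [0.5887, 0.1442, 0.1706]
tcp_rot: [180.0, -0.0, 44.9]
wrist_force: [-0.7, -0.4, -0.2]
opening: 0.0134
```

{"op": "apply_moves", "data": {
  "targets": [0, 0, 0.2, 0, 0, 0, 0, 0, 0, 0.5, 0, 0, 0, 0, 0, 0, 0.9, 0, 0, 0, 0, 0, 0, 0.9, 0, 0, 0, 0]
}}

```text
time: 21.55
ee_pos: [0.5894, 0.1443, 0.1997]
tcp_rot: [179.9, -0.2, 44.9]
wrist_force: [0.4, -0.1, 0.2]
opening: 0.0138
```

```bash
python3 - <<'E'
from h import *
np.set_printoptions(precision=4,suppress=True)
w=cam("wrist","w10"); s=cam("scene","s10"); o=bot.get_obs();print(o["time"],o["ee_pos"],o["tcp_rot"],o["q"],o["wrist_force"],o["torque"])
cv2.imwrite("pics/w10c.png",cv2.resize(w["img"][200:300,260:380],None,fx=6,fy=6,interpolation=cv2.INTER_CUBIC)[:,:,::-1])
cv2.imwrite("pics/s10c.png",cv2.resize(s["img"][150:290,335:505],None,fx=4.2,fy=4.2,interpolation=cv2.INTER_CUBIC)[:,:,::-1])
print(proj(w,[.590,.1422,.109]))
E
```

```text
21.65 [0.589  0.1442 0.1977] [179.9715  -0.0464  44.9082] [ 13.7547  12.2244  14.4765  92.1975  -0.0004 148.8465] [-0.3706  0.1157 -1.5254] [0.0524 0.034  0.0335]
[323.2351 242.7165]
```

View pics/w10c.png

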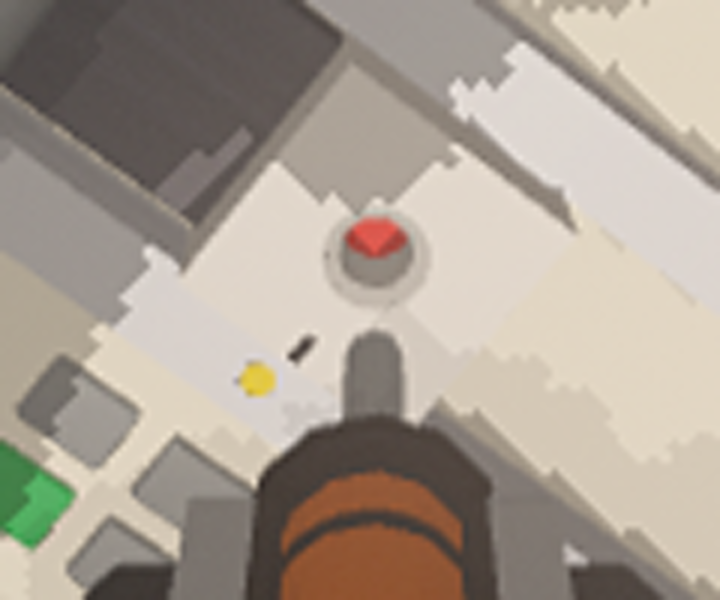

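View pics/s10c.png

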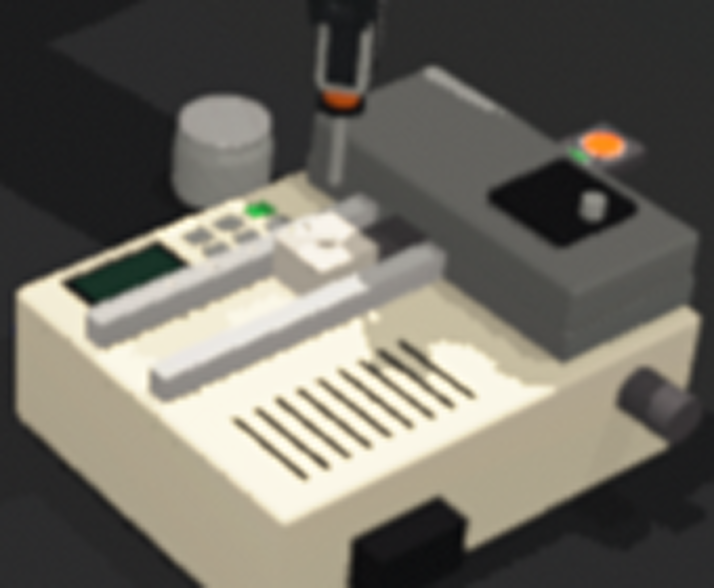

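{"op": "apply_moves", "data": {
  "targets": [-0.3, -1.3, 0, 0, 0, 0, 0, -0.6, -2.7, 0, 0, 0, 0, 0, -0.9, -4.1, 0, 0, 0, 0, 0, -1.2, -5.5, 0, 0, 0, 0, 0, -1.5, -6.9, 0, 0, 0, 0, 0]
}}

```text
time: 22.15
ee_pos: [0.5429, -0.0643, 0.1968]
tcp_rot: [-180.0, 0.0, 44.9]
wrist_force: [0.3, -0.8, -0.7]
opening: 0.0137
```

{"op": "apply_moves", "data": {
  "targets": [-0.3, -1.3, 0, 0, 0, 0, 0, -0.6, -2.7, 0, 0, 0, 0, 0, -0.9, -4.1, 0, 0, 0, 0, 0, -1.2, -5.4, 0, 0, 0, 0, 0, -1.39, -6.33, 0, 0, 0, 0, 0]
}}

```text
time: 22.65
ee_pos: [0.5009, -0.255, 0.1967]
tcp_rot: [-180.0, 0.0, 44.8]
wrist_force: [0.6, -0.1, -0.7]
opening: 0.0138
```

{"op": "apply_moves", "data": {
  "targets": [0, 0, -1, 0, 0, 0, 0, 0, 0, -2, 0, 0, 0, 0, 0, 0, -2.8, 0, 0, 0, 0, 0, 0, -2.8, 0, 0, 0, 0, 0, 0, -2.8, 0, 0, 0, 0]
}}

```text
time: 23.15
ee_pos: [0.5018, -0.2527, 0.1135]
tcp_rot: [-180.0, 0.0, 44.9]
wrist_force: [-0.4, 0.1, 0.6]
opening: 0.0141
```

```bash
python3 - <<'E'
from h import *
np.set_printoptions(precision=4,suppress=True)
w=cam("wrist","w11"); s=cam("scene","s11"); o=bot.get_obs();print(o["time"],o["ee_pos"],o["tcp_rot"],o["wrist_force"])
cv2.imwrite("pics/w11c.png",cv2.resize(w["img"][200:300,260:380],None,fx=6,fy=6,interpolation=cv2.INTER_CUBIC)[:,:,::-1])
cv2.imwrite("pics/s11c.png",cv2.resize(s["img"][220:310,160:250],None,fx=6.5,fy=6.5,interpolation=cv2.INTER_CUBIC)[:,:,::-1])
print(proj(w,[.5028,-.253,.046]))
E
```

```text
23.25 [ 0.5026 -0.253   0.1149] [179.8864  -0.0358  44.9192] [ 0.7301  0.453  -0.2317]
[322.2462 251.7504]
```

View pics/w11c.png

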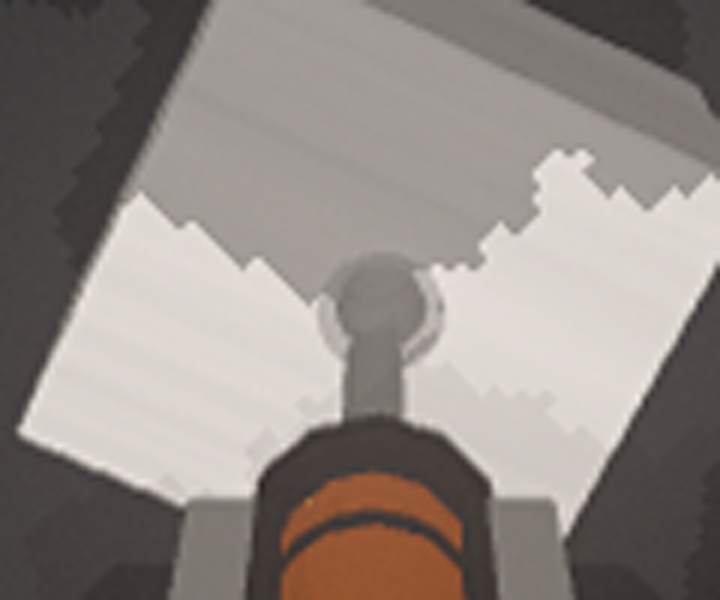

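View pics/s11c.png

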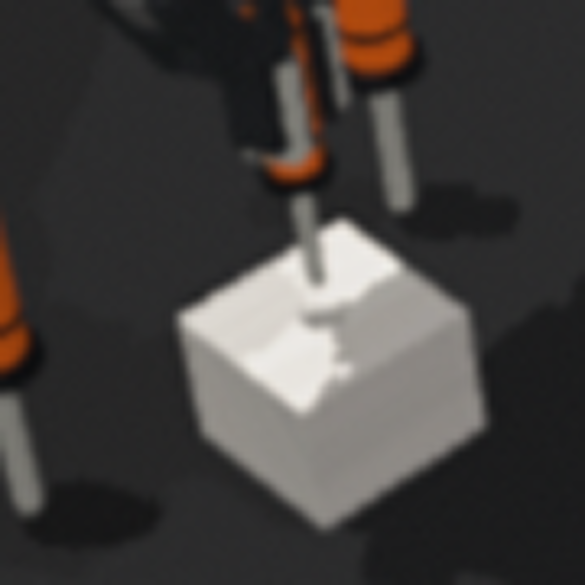

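{"op": "apply_moves", "data": {
  "targets": [0, 0, -0.25, 0, 0, 0, 0, 0, 0, -0.5, 0, 0, 0, 0, 0, 0, -0.8, 0, 0, 0, 0, 0, 0, -1.1, 0, 0, 0, 0, 0, 0, -1.1, 0, 0, 0, 0]
}}

```text
time: 23.75
ee_pos: [0.5012, -0.2523, 0.0783]
tcp_rot: [-179.9, 0.0, 44.9]
wrist_force: [-0.1, 0.6, -0.9]
opening: 0.0138
```

{"op": "apply_moves", "data": {
  "targets": [0, 0, -0.2, 0, 0, 0, 0, 0, 0, -0.4, 0, 0, 0, 0, 0, 0, -0.55, 0, 0, 0, 0, 0, 0, -0.55, 0, 0, 0, 0]
}}

```text
time: 24.15
ee_pos: [0.5016, -0.2526, 0.0629]
tcp_rot: [-179.9, 0.0, 44.9]
wrist_force: [-1.0, -0.8, -0.7]
opening: 0.0134
```

{"op": "apply_moves", "data": {
  "targets": [0, 0, -0.04, 0, 0, 0, 0, 0, 0, -0.04, 0, 0, 0, 0]
}}

```text
time: 24.35
ee_pos: [0.5021, -0.2528, 0.0626]
tcp_rot: [180.0, -0.0, 44.9]
wrist_force: [-0.6, 1.0, 0.3]
opening: 0.0138
```

{"op": "apply_moves", "data": {
  "targets": [0, 0, -0.03, 0, 0, 0, 0, 0, 0, -0.03, 0, 0, 0, 0]
}}

```text
time: 24.55
ee_pos: [0.502, -0.2528, 0.0617]
tcp_rot: [180.0, -0.0, 44.9]
wrist_force: [-0.6, -0.3, -0.6]
opening: 0.0139
```

{"op": "apply_moves", "data": {
  "targets": [0, 0, -0.03, 0, 0, 0, 0, 0, 0, -0.03, 0, 0, 0, 0]
}}

```text
time: 24.75
ee_pos: [0.5021, -0.2528, 0.0616]
tcp_rot: [180.0, -0.0, 44.9]
wrist_force: [-2.6, 0.1, 5.5]
opening: 0.0136
```

```bash
python3 - <<'E'
from h import *
s=cam("scene","s12"); o=bot.get_obs();print(o["time"],o["ee_pos"],o["tcp_rot"],o["wrist_force"])
cv2.imwrite("pics/s12c.png",cv2.resize(s["img"][220:310,160:250],None,fx=6.5,fy=6.5,interpolation=cv2.INTER_CUBIC)[:,:,::-1])
E
```

```text
24.8 [ 0.50210651 -0.25283866  0.06160197] [ 1.79956036e+02 -1.63822050e-02  4.49101904e+01] [-1.11901051  1.27940462  5.70158531]
```

View pics/s12c.png

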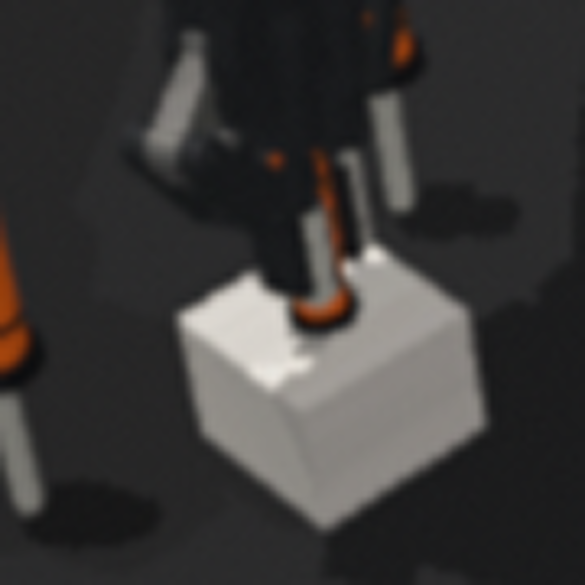

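Seated: the reading is 5.6 N at the pick height (0.0616 measured then as well). Next I open gradually and retreat.

{"op": "apply_moves", "data": {
  "targets": [0, 0, 0, 0, 0, 0, 0.2, 0, 0, 0, 0, 0, 0, 0.3, 0, 0, 0, 0, 0, 0, 0.5, 0, 0, 0, 0, 0, 0, 0.6, 0, 0, 0, 0, 0, 0, 0.6]
}}

```text
time: 25.3
ee_pos: [0.5019, -0.2528, 0.0606]
tcp_rot: [-180.0, 0.0, 44.9]
wrist_force: [-0.6, -0.6, 0.5]
opening: 0.051
```

{"op": "apply_moves", "data": {
  "targets": [0, 0, 0.3, 0, 0, 0, 0.6, 0, 0, 0.8, 0, 0, 0, 0.6, 0, 0, 1.6, 0, 0, 0, 0.6, 0, 0, 2.4, 0, 0, 0, 0.6, 0, 0, 3.4, 0, 0, 0, 0.6]
}}

```text
time: 25.8
ee_pos: [0.5018, -0.2527, 0.1646]
tcp_rot: [180.0, -0.0, 44.9]
wrist_force: [0.7, -0.2, 0.3]
opening: 0.0511
```

{"op": "apply_moves", "data": {
  "targets": [-0.5, -0.5, 1, 0, 0, 0, 0.6, -1.2, -1.2, 1.5, 0, 0, 0, 0.6, -2.2, -2.2, 1.5, 0, 0, 0, 0.6, -3.2, -3.2, 1.5, 0, 0, 0, 0.6, -3.2, -3.2, 1.5, 0, 0, 0, 0.6]
}}

```text
time: 26.3
ee_pos: [0.4033, -0.3515, 0.2097]
tcp_rot: [179.9, 0.0, 44.7]
wrist_force: [0.9, -0.4, -0.1]
opening: 0.0515
```

```bash
python3 - <<'E'
from h import *
np.set_printoptions(precision=4,suppress=True)
s=cam("scene","s13");t=cam("top","t13"); o=bot.get_obs();print(o["time"],o["ee_pos"],o["wrist_force"],o["opening"])
a=cv2.resize(s["img"][190:310,130:250],(400,400),interpolation=cv2.INTER_CUBIC);b=cv2.resize(t["img"][145:290,90:265],(400,331),interpolation=cv2.INTER_CUBIC)
b=np.vstack([b,np.zeros((69,400,3),np.uint8)])
cv2.imwrite("pics/f13.png",np.hstack([a,b])[:,:,::-1])
E
```

```text
26.4 [ 0.4055 -0.3495  0.2091] [0.4553 0.6185 0.5447] 0.051416265946197186
```

View pics/f13.png

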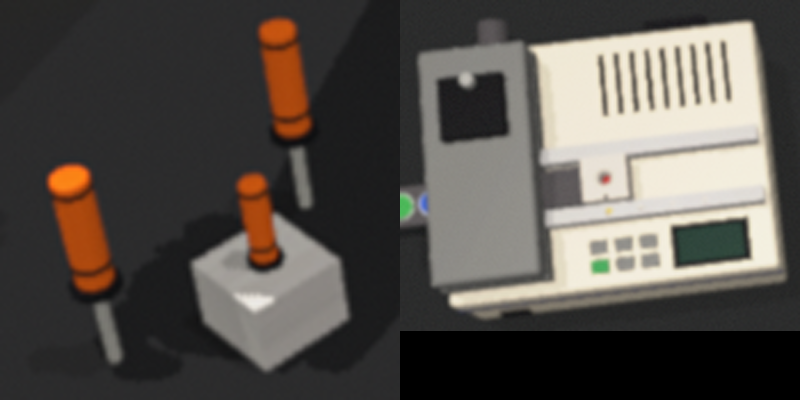

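View pics/t13.png

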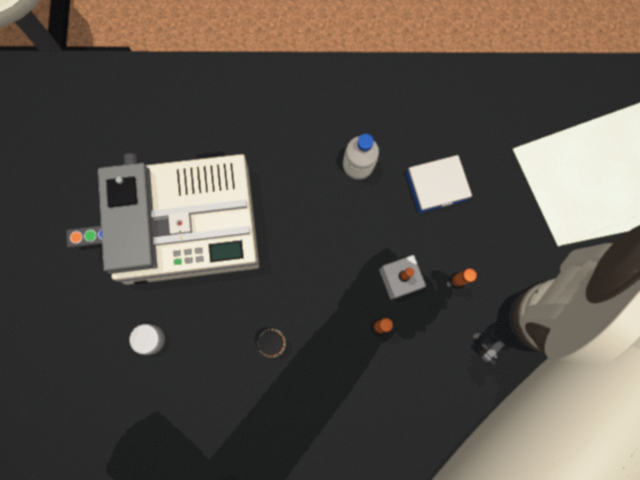

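The top view shows the pin upright in its stand at (408,273), with the handle top at the same pixels as at the start. The block's mark is at the yellow dot at about (180,237), and the bystanders and look-alikes have not moved. I'm handing the job in.

```bash
python3 -c "
from workcell import bot
print(bot.job_done())"
```

```text
the job is handed in; nothing more can be done
None
```

I did the whole job and handed it in at about 26 s of the 72 s; no verdict is reported back.

- **Pin:** I took the smallest pin, the one standing in the aluminium stand, and left the two larger look-alikes alone.
- **Catch:** The pin met the red cap about 12 mm below the mouth. It bottomed after about 4 mm of travel.
- **Push:** I held about 9 N on the catch over the whole slide travel. Pushing read about 3 N on the way and 7 N against the end stop, so pressing and pushing added to about 17 N at most in the readings, under the 22 N limit. The readings carry about 1 N of noise and come only at the end of each short move.
- **Slide:** After I lifted the pin out, the hole mouth measured 72 mm from where it started, and the block's mark lined up with the yellow dot.
- **Pin back home:** The pin is upright in its stand with the collar on the block, and its handle top is within a pixel of where it was at the start. The gripper is clear and touches nothing.
- **Other things:** The final top view shows the jar, tin, bottle, box and both larger pins where they were; I judged this by eye. None of the last checks failed or disagreed.

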